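Move a wet-painted toy car into the drying rack with the lifter

TASK

The blue toy car on the low stand is freshly painted, so only the lifter may carry it. Draw the lifter out from under the parts cabinet so that its whole handle is free, set it down and let go on the open bench, and take it again by the back of the handle; slide its blade under the blue car, lift the car well clear of the stand, bring it in below the front board of the drying rack and lower it gently onto the battens of the bay with the green card, square and centred over the card. Draw the lifter right out of the rack, leave it standing flat on the bench, and do not disturb the red car, the can, the glue bottle or the cup.

Things in the scene. Friction and masses are not known exactly. Their poses are not given: they have to be found in the camera images.
- lifter_blade (a point): Lifter, a cranked spatula 350 long, 0.17 kg; this is the centre of its flat steel blade (100 long in x, 60 wide, 3 thick), 1.5 above the bench. x to the free edge, z up. A 24 wide riser at x -50 to -62 carries a level orange handle, 20 wide (y), 24 high, x -50 to -300, middle 45 above the underside. It stands on blade and foot
- lifter_front (a point): point on the lifter's handle axis at blade x -90, 45 above the bench: front grip, reachable from above at the start; axes as the blade's
- lifter_back (a point): point on the lifter's handle axis at blade x -190, 45 above the bench: back grip, under the cabinet at the start; axes as the blade's. For the rack the hand must hold the handle at least 140 behind the blade's centre. A 40 wide rubber foot under the handle at blade x -281 to -295 reaches down to the bench, level with the blade's underside
- cabinet: fixed grey small-parts cabinet, blue drawers, on four corner legs; origin at bench level under its middle. Footprint 170 (x; front at x -85, knobs to -91, facing the robot) by 140; box from 75 to 200 above the bench, things on it up to 230; open space between the legs, where the lifter's handle starts (from about blade x -150 back)
- stand: fixed stand of two wooden battens carrying the blue car; origin at bench level in its middle. Battens along x (+-70), 16 wide, 16 high, centred at y +-50: gap 84; a cross bar of that height closes the far end at x 70 to 86. Open at -x: the blade enters there, along +x, on the bare bench between the battens
- toy_center (a point): centre of the blue toy car, a flat wooden cut-out 10 thick, about 0.08 kg, on the battens (underside 16 above the bench). Body x -50 to +20, y +-55; cab 32 by 62 at x 18 to 50; two dark wheel discs on top near x -30. z up; x within 0.1 rad of the stand's x. Balance point at x -5
- red_toy_center (a point): centre of the red toy car of the same shape, already drying on the battens of the other bay of the rack; leave alone
- rack: fixed drying rack, two bays at y +80 and -80; origin at bench level in the middle. Mouth at -x. Each bay has battens like the stand's (along x, 16 high, 84 gap, cross bar at x 70 to 86). At x -90 to -76 posts 14 wide at y 0 and +-160 carry a board 95 to 160 above the bench; enter below it along +x. Back corner posts, side rails at 146 to 160; open above
- card_center (a point): centre of the thin green card (110 by 70, no obstacle) lying on the bench between the battens of the free bay, exactly in the middle of that bay (x 0, y +80 or -80 of the rack); axes as the rack's
- varnish_center (a point): centre of a varnish can, 64 across, 100 high
- glue_center (a point): centre of a yellow glue bottle, 54 across, 160 high
- mug_center (a point): centre of a white cup, 72 across, 85 high
- lifter: the lifter as a whole; origin under the centre of the blade, on its underside; axes as the blade's
- toy: the blue car as a whole; origin on its underside, 5 below its centre; axes as toy_center's
- red_toy: the red car as a whole; origin on its underside
Mind the look-alikes: they are no part of the job. There is more than one size of the stand; the job needs the middle-sized.

How it is judged:
By the outcome, as a careful person would: the job done as asked, in the order asked, and still so for the second after the job is handed in, with the robot touching nothing.
It also fails if it takes over 72 s, if anything falls off the work surface, if the arm or the gripper's body presses on something with over 40 N, if the wrist force passes 120 N, or if a joint passes its speed limit or range.

ROBOT

A 6-joint arm with a two-finger parallel gripper is mounted at the origin on the work surface. World frame = base frame: x ahead of the robot, y to its left, z up, the work surface at z = 0. Lengths are in mm, angles in degrees, forces in N, time in s.
With the tool pointing down it reaches from about 300 to 850 mm from the base axis. Payload 4.2 kg.
Tool frame: the origin (TCP) lies at the very end of the fingers, on their centre line; the grasp point (between the pads) lies 19 mm behind it (env.grasp_offset is the distance from the TCP to the grasp point, in mm); z points along the fingers, y is the line along which they close (so a half turn about z gives the same grasp; the last joint's range is limited). The gripper opens to 91 mm and grips with 3 to 60 N. Pads are 32 mm wide; open, the fingers measure 118 mm over their backs; the gripper's body (76 mm by 178 mm) begins 60 mm behind the grasp point.
Start: joints at [61.994, 18.312, 89.639, -0, 72.044, -1.146], TCP at [259.799, 512.979, 213.976] pointing down, gripper open.
Joint ranges: [-177.97, 177.97], [-48.28, 115.42], [12.27, 149.76], [-77.06, 257.06], [2.81, 150.46], [-146.56, 146.56]. Speed limits (degrees/s): [147.25, 147.25, 180, 180, 180, 180].

INTERFACE

Orientations are given as [roll, pitch, yaw] about the fixed x, y, z axes, in that order (R = Rz(yaw) Ry(pitch) Rx(roll)).
In Python, from workcell import env gives the robot as it stands. The module is installed in compiled form; this text tells all that it offers.
- The arm moves only by the tool send_rows, never from a script. Its argument "motion" is a list of rows, each an object of numbers: "tx", "ty", "tz": the shift along the tool's x, y, z in units of 500 mm (1.0 is 500 mm); "rx", "ry", "rz": the turn, a rotation vector about the tool's x, y, z in units of 30 degrees (1.0 is 30 degrees); "gripper": the closure, from -1 (fully open) to 1 (shut). In form: [{"tx": .., "ty": .., "tz": .., "rx": .., "ry": .., "rz": .., "gripper": ..}, ...]. A call has 1 to 12 rows; each row shifts and turns the commanded pose from where the row before left it, along the tool's axes as they then stand; what a row does not reach is not made up. A row lasts 1/8 s, in which the tool goes at most 62.5 mm and 10.7 degrees, less where a joint would pass 70% of its speed; a pose out of reach is approached as far as the arm can. A call with a number of a shift or a turn outside -1 to 1 is refused whole. A call with a gripper value outside its range is refused whole. The fingers move at their own pace and stop on an object; "grip_force" is the grip in N (left out, the last holds). Time passes only in rows, so rows that do not move let the fingers close. It gives the time, the measured TCP pose, the force, the opening and the grip force at its end, in the units of the state.
- env.state(): the state, without advancing time (a new reading comes with each control period).
- env.grab_frame(name): name is "side" or "top" or "wrist"; returns a dict with "frame" (384x512x3 uint8, red, green, blue), "vertical_fov" (degrees; the focal length in pixels is half the picture's height over the tangent of half this angle, whatever the lens; pixels are square), "cx", "cy" (the principal point, pixels), "rvec" (rotation vector, rad) and "tvec" (3), from world to camera coordinates, as OpenCV has them; the wrist camera has in their place "T_tool_cam" (4x4, takes a point from camera to tool coordinates, whose origin is the TCP and whose axes are the flange's). Camera axes: x right, y down, z forward; pixel columns grow to the right and rows downward; lengths in mm; the calibration is good to about 2 mm. A picture is of the moment at which its call begins: read the wrist's pose just before it. There is no depth.
- env.job_done(): hands the job in; it is judged then, once.
The state is a dict: "time_s": time; "qpos": joint angles; "qvel": joint speeds; "effort": joint torques, N m; "ee_pos": TCP position; "ee_rot": TCP orientation; "force": force on the tool from outside, world axes, zero at the start; "torque": the same for the moment, N m; "gripper_width": finger opening in mm; "gripper_force": force on a finger pad.
Only numpy, scipy, OpenCV 4.12 (cv2) and the standard library are available. Lean on these libraries where they do the work, as an engineer would, in place of code of your own. Each camera call takes 0.05 s, during which the arm holds its last target. There are 200 camera calls.

## Working session

There is one attempt and no reset: what is moved stays moved. The work goes in short steps, Python scripts to look and compute and a tool call to move; the robot and the scene stay as the last step left them, time stands still between calls to the robot, and variables do not carry over. Pictures are saved under pics/ and viewed, at most 10 in all, crops included, and the job is handed in when it is done.

Besides the shell and the picture viewer there is one more tool, called after "Call:" in YAML: its name, and indented under it one key for each argument. send_rows: Moves the arm, as the interface text tells. Shifts and turns lie within -1 to 1; 1 stands for 500 mm of shift or 30 degrees of turn. Its arguments: {"type":"object","properties":{"motion":{"type":"array"},"grip_force":{"type":"number"}},"required":["motion"]}

```bash
mkdir -p pics; cat > h.py <<'E'
import numpy as np, cv2
from workcell import env
def grab(n):
    s=env.state(); f=env.grab_frame(n); return s,f
def cam(s,f):
    im=f["frame"];H=im.shape[0];fl=H/2/np.tan(np.radians(f["vertical_fov"])/2)
    K=np.array([[fl,0,f["cx"]],[0,fl,f["cy"]],[0,0,1]])
    if "rvec" in f and f["rvec"] is not None:
        R=cv2.Rodrigues(np.array(f["rvec"],float))[0];t=np.array(f["tvec"],float).ravel()
        return K,R,t
    from scipy.spatial.transform import Rotation as Ro
    T=np.eye(4);T[:3,:3]=Ro.from_euler('xyz',s["ee_rot"],degrees=True).as_matrix();T[:3,3]=s["ee_pos"]
    W=np.linalg.inv(T@np.array(f["T_tool_cam"]));return K,W[:3,:3],W[:3,3]
def ray(c,px,z):
    K,R,t=c;px=np.atleast_2d(np.array(px,float))
    d=(R.T@np.linalg.inv(K)@np.c_[px,np.ones(len(px))].T).T
    o=-R.T@t;return o+d*((z-o[2])/d[:,2])[:,None]
def proj(c,P):
    K,R,t=c;q=(K@(R@np.atleast_2d(P).T+t[:,None])).T;return q[:,:2]/q[:,2:]
def save(f,name):
    cv2.imwrite("pics/"+name,f["frame"][:,:,::-1])
E
python3 - <<'E'
from h import *
np.set_printoptions(suppress=True,precision=1)
ims=[]
for n in("top","side"):
    s,f=grab(n);c=cam(s,f);print(n,f["vertical_fov"],-c[1].T@c[2],c[1][2]);np.savez(n+".npz",im=f["frame"],K=c[0],R=c[1],t=c[2])
    cv2.imwrite(f"pics/{n}0.png",cv2.resize(f["frame"][:,:,::-1],(800,600),interpolation=cv2.INTER_CUBIC))
print(env.state(),env.grasp_offset)
E
```

```text
top 56.65366657033304 [ 387.    50.7 1082. ] [ 0.1 -0.  -1. ]
side 53.34328540437101 [  92.4 -523.8  960.1] [ 0.4  0.5 -0.8]
{'time_s': 0.1, 'qpos': array([62. , 18.3, 89.7, -0. , 72. , -1.1]), 'qvel': array([-0. , -0. , -0. , -0. , -0.1, -0. ]), 'effort': array([  0. , -41.3, -23.3,   0.1,   0. ,  -0. ]), 'ee_pos': array([259.6, 512.6, 213.2]), 'ee_rot': array([-179.9,   -0. ,  153.1]), 'force': array([ 0.4,  0.2, -0.8]), 'torque': array([ 0. ,  0. , -0.1]), 'gripper_force': 0.0, 'gripper_width': 91.28040126966155} 18.8
```

View pics/top0.png

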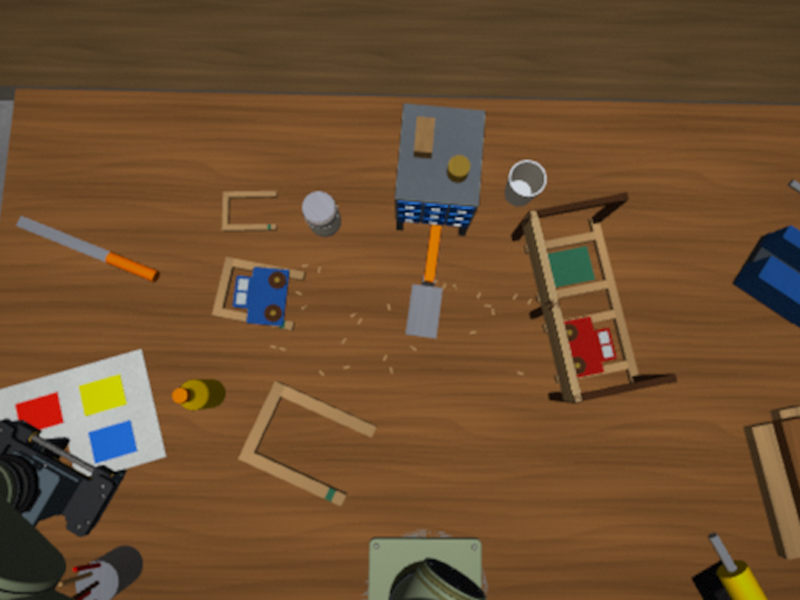

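View pics/side0.png

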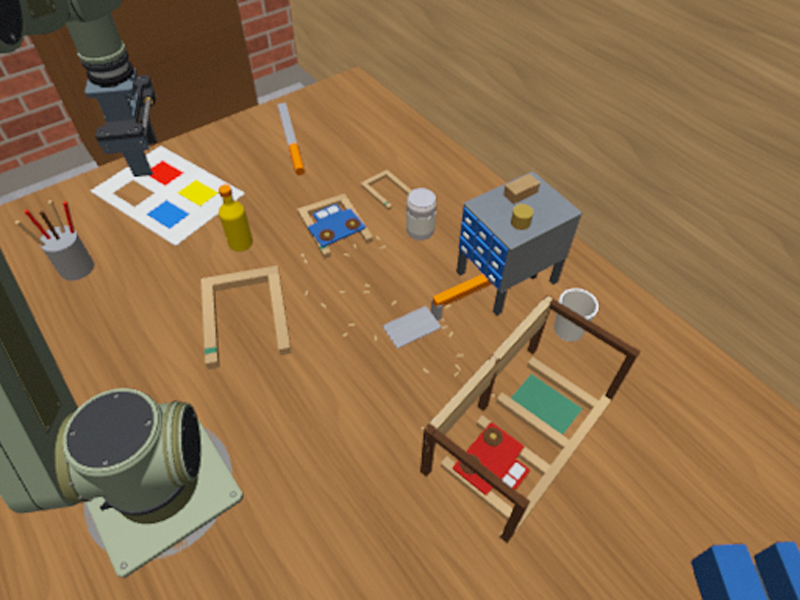

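The top view shows the lifter blade at (425,311), with its handle running up under the cabinet. The middle-sized stand with the blue car is at (262,293), open to the right. The rack is at (580,300) with its mouth facing left and the green card at (572,267). The cup is at (526,180), the can at (320,212) and the glue bottle at (195,394).

```bash
python3 - <<'E'
from h import *
np.set_printoptions(suppress=True,precision=1)
d=np.load("top.npz");c=(d["K"],d["R"],d["t"]);im=d["im"];hsv=cv2.cvtColor(im,cv2.COLOR_RGB2HSV)
S=800/512
def reg(lo,hi,box,z,name):
    m=cv2.inRange(hsv,np.array(lo),np.array(hi));k=np.zeros_like(m);x0,y0,x1,y1=[int(v/S) for v in box];k[y0:y1,x0:x1]=255;m&=k
    m=cv2.morphologyEx(m,cv2.MORPH_OPEN,np.ones((2,2)))
    cs=max(cv2.findContours(m,0,2)[0],key=cv2.contourArea)
    P=ray(c,cs[:,0,:],z)[:,:2].astype(np.float32)
    r=cv2.minAreaRect(P);b=cv2.boxPoints(r);e=[b[1]-b[0],b[2]-b[1]];e=max(e,key=np.linalg.norm)
    M=cv2.moments(P.reshape(-1,1,2));print(name,"rect c",np.array(r[0]),"size",np.array(r[1]),"long axis ang",np.degrees(np.arctan2(e[1],e[0])),"centroid",M["m10"]/M["m00"],M["m01"]/M["m00"])
reg((0,0,100),(179,60,255),(395,270,450,345),3,"blade")
reg((8,180,150),(22,255,255),(415,220,450,290),57,"handle")
reg((105,120,80),(130,255,255),(235,255,300,335),26,"bluebody")
reg((60,80,40),(90,255,255),(540,235,600,290),0,"card")
reg((0,160,100),(5,255,255),(560,310,625,385),26,"red")
def pts(name,l,z):print(name,ray(c,np.array(l)/S,z)[:,:2].ravel())
pts("stand corners top z16: farleft-up, farleft-down, openup,opendown",[(230,258),(212,315),(303,275),(292,327)],16)
pts("cab front legs/top corners z200",[(400,199),(474,205),(484,110),(405,104)],200)
pts("rackboard top front corners z160",[(528,215),(567,402)],160)
pts("can z100",[(320,208)],100);pts("mug z85",[(528,178)],85);pts("glue z160",[(180,395)],160)
E
```

```text
blade rect c [522.9   3.8] size [ 60.8 100.7] long axis ang -6.871817 centroid 522.7129391667709 3.6707355318709376
handle rect c [626.9  -9.1] size [ 21.  108.3] long axis ang -7.1947827 centroid 627.4237355993189 -9.265118684404273
bluebody rect c [544.8 314.9] size [ 91.  107.1] long axis ang -4.575941 centroid 543.6092008196758 312.87479340824257
card rect c [ 616.3 -289.2] size [66.1 77.8] long axis ang -77.692566 centroid 616.4288546151522 -289.1604929513226
red rect c [ 456.1 -304. ] size [107.5  58. ] long axis ang 10.555909 centroid 456.6801077860228 -306.8086380946924
stand corners top z16: farleft-up, farleft-down, openup,opendown [621.6 384.8 509.6 412.7 590.1 242.  488.6 259.1]
cab front legs/top corners z200 [684.5  55.  676.4 -66.9 843.1 -84.7 851.1  48.9]
rackboard top front corners z160 [ 673.4 -165.2  357.3 -223.5]
can z100 [698.7 200.9]
mug z85 [ 768.5 -184.2]
glue z160 [361.8 407.2]
```

```bash
python3 - <<'E'
import numpy as np
from scipy.spatial.transform import Rotation as Ro
for name,h,hand in(("stand",80,(518,130)),("rack",-79.6,(576,-81))):
  for phi in(-35,-25,-15,0,15,25,35):   # rotation about tool y
    out=[]
    for k in(0,180):
      R=Ro.from_euler('xyz',[180,0,h+k],degrees=True)*Ro.from_euler('y',phi*(1 if k==0 else -1),degrees=True)
      tz=R.as_matrix()[:,2]; w=np.array([*hand,45])-tz*260
      q1=np.degrees(np.arctan2(w[1],w[0])); p=115
      M=Ro.from_euler('y',-p,degrees=True)*Ro.from_euler('z',-q1,degrees=True)*R
      a=M.as_euler('ZYZ',degrees=True)
      q6=(a[2]-90+180)%360-180
      out.append((k,round(q1,1),round(a[0]),round(a[1]),round(q6)))
    bz=(Ro.from_euler('xyz',[180,0,h],degrees=True)*Ro.from_euler('y',phi,degrees=True)).as_matrix()[:,2]
    f=bz[:2]@[np.cos(np.radians(h)),np.sin(np.radians(h))]
    print(name,phi,"finger tip fwd comp %.2f"%f,out)
E
```

```text
stand -35 finger tip fwd comp -0.57 [(0, np.float64(27.0), -27, 88, 44), (180, np.float64(27.0), -27, 88, -136)]
stand -25 finger tip fwd comp -0.42 [(0, np.float64(23.9), -21, 80, 40), (180, np.float64(23.9), -21, 80, -140)]
stand -15 finger tip fwd comp -0.26 [(0, np.float64(20.3), -13, 73, 35), (180, np.float64(20.3), -13, 73, -145)]
stand 0 finger tip fwd comp 0.00 [(0, np.float64(14.1), 0, 65, 24), (180, np.float64(14.1), 0, 65, -156)]
stand 15 finger tip fwd comp 0.26 [(0, np.float64(7.2), 16, 61, 10), (180, np.float64(7.2), 16, 61, -170)]
stand 25 finger tip fwd comp 0.42 [(0, np.float64(2.5), 28, 62, 0), (180, np.float64(2.5), 28, 62, 180)]
stand 35 finger tip fwd comp 0.57 [(0, np.float64(-2.0), 39, 65, -9), (180, np.float64(-2.0), 39, 65, 171)]
rack -35 finger tip fwd comp -0.57 [(0, np.float64(-20.7), 30, 86, 141), (180, np.float64(-20.7), 30, 86, -39)]
rack -25 finger tip fwd comp -0.42 [(0, np.float64(-17.6), 22, 78, 145), (180, np.float64(-17.6), 22, 78, -35)]
rack -15 finger tip fwd comp -0.26 [(0, np.float64(-14.1), 14, 72, 150), (180, np.float64(-14.1), 14, 72, -30)]
rack 0 finger tip fwd comp -0.00 [(0, np.float64(-8.0), 0, 65, 162), (180, np.float64(-8.0), 0, 65, -18)]
rack 15 finger tip fwd comp 0.26 [(0, np.float64(-1.5), -17, 63, 175), (180, np.float64(-1.5), -17, 63, -5)]
rack 25 finger tip fwd comp 0.42 [(0, np.float64(2.8), -28, 64, -176), (180, np.float64(2.8), -28, 64, 4)]
rack 35 finger tip fwd comp 0.57 [(0, np.float64(6.8), -38, 68, -168), (180, np.float64(6.8), -38, 68, 12)]
```

```bash
cat >> h.py <<'E'
from scipy.spatial.transform import Rotation as Ro
from scipy.linalg import logm,expm
def mk(p,R):
    T=np.eye(4);T[:3,:3]=R.as_matrix();T[:3,3]=p;return T
def cur():
    s=env.state();return mk(s["ee_pos"],Ro.from_euler('xyz',s["ee_rot"],degrees=True))
def tgt(grasp,heading,flip=0,lean=0):
    """TCP pose with the grasp point at grasp; tool x along heading (+180 if flip); lean: hand leans forward over blade"""
    R=Ro.from_euler('xyz',[180,0,heading+180*flip],degrees=True)*Ro.from_euler('y',(lean if flip else -lean),degrees=True)
    return mk(np.array(grasp,float)+R.as_matrix()[:,2]*env.grasp_offset,R)
def plan(A,B,n,label=""):
    D=expm(logm(np.linalg.inv(A)@B)/n).real
    v=Ro.from_matrix(D[:3,:3]).as_rotvec(degrees=True)/30
    print(label,n,"rows of t",np.round(D[:3,3]/500,4),"r",np.round(v,4))
    return B
def pt(blade,heading,s):
    a=np.radians(heading);return np.array([blade[0]-s*np.cos(a),blade[1]-s*np.sin(a)])
E
python3 - <<'E'
from h import *
np.set_printoptions(suppress=True)
g=pt((522.8,3.8),172.9,90);print(g)
A=cur();A=plan(A,tgt([*g,130],172.9),12,"over");A=plan(A,tgt([*g,45],172.9),4,"down")
E
```

```text
[612.10987441  -7.32413291]
over 12 rows of t [-0.0828 -0.0648  0.0171] r [-0.0002 -0.     -0.0549]
down 4 rows of t [ 0.     -0.      0.0425] r [ 0. -0.  0.]
```

Call:
send_rows:
  motion:
    - {"tx":-0.083,"ty":-0.065,"tz":0.017,"rz":-0.055,"gripper":-1}
    - {"tx":-0.083,"ty":-0.065,"tz":0.017,"rz":-0.055}
    - {"tx":-0.083,"ty":-0.065,"tz":0.017,"rz":-0.055}
    - {"tx":-0.083,"ty":-0.065,"tz":0.017,"rz":-0.055}
    - {"tx":-0.083,"ty":-0.065,"tz":0.017,"rz":-0.055}
    - {"tx":-0.083,"ty":-0.065,"tz":0.017,"rz":-0.055}
    - {"tx":-0.083,"ty":-0.065,"tz":0.017,"rz":-0.055}
    - {"tx":-0.083,"ty":-0.065,"tz":0.017,"rz":-0.055}
    - {"tx":-0.083,"ty":-0.065,"tz":0.017,"rz":-0.055}
    - {"tx":-0.083,"ty":-0.065,"tz":0.017,"rz":-0.055}
    - {"tx":-0.083,"ty":-0.065,"tz":0.017,"rz":-0.055}
    - {"tx":-0.083,"ty":-0.065,"tz":0.017,"rz":-0.055}

```text
invalid input at $.motion[0]: expected keys tx, ty, tz, rx, ry, rz, gripper
```

```bash
python3 - <<'E'
from h import *
np.set_printoptions(suppress=True)
s=env.state();print(s["time_s"],s["ee_pos"],s["ee_rot"],s["qpos"])
s,f=grab("wrist");save(f,"w1.png")
c=cam(s,f);g=pt((522.8,3.8),172.9,90);print("handle grip top px",proj(c,[[*g,57],[*pt((522.8,3.8),172.9,60),57]]))
g=pt((522.8,3.8),172.9,90)
A=cur();A=plan(A,tgt([*g,130],172.9),2,"over");A=plan(A,tgt([*g,45],172.9),4,"down")
E
```

```text
0.1 [259.59867712 512.56522164 213.214938  ] [-179.90909504   -0.00106077  153.13975884] [61.99274041 18.34810628 89.69766578 -0.00079803 72.04513591 -1.14677266]
handle grip top px [[ 49.49138883 538.93100773]
 [ 39.48019153 525.38788117]]
over 2 rows of t [-0.5231 -0.352   0.1025] r [-0.0012 -0.0002 -0.3293]
down 4 rows of t [ 0.     -0.      0.0425] r [ 0. -0.  0.]
```

View pics/w1.png

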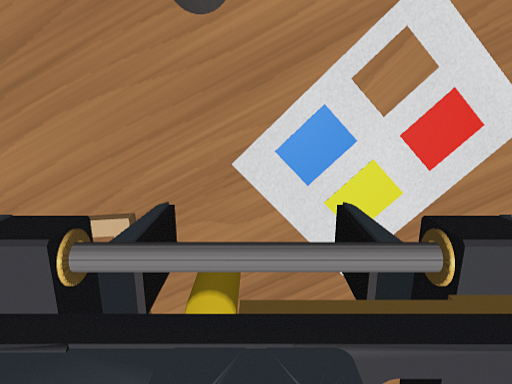

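The call was refused because every row needs all seven keys, so the arm is still at the start. The wrist view shows only the colour sheet and the fingers.

Call:
send_rows:
  motion:
    - {"tx":-0.083,"ty":-0.065,"tz":0.017,"rx":0,"ry":0,"rz":-0.055,"gripper":-1}
    - {"tx":-0.083,"ty":-0.065,"tz":0.017,"rx":0,"ry":0,"rz":-0.055,"gripper":-1}
    - {"tx":-0.083,"ty":-0.065,"tz":0.017,"rx":0,"ry":0,"rz":-0.055,"gripper":-1}
    - {"tx":-0.083,"ty":-0.065,"tz":0.017,"rx":0,"ry":0,"rz":-0.055,"gripper":-1}
    - {"tx":-0.083,"ty":-0.065,"tz":0.017,"rx":0,"ry":0,"rz":-0.055,"gripper":-1}
    - {"tx":-0.083,"ty":-0.065,"tz":0.017,"rx":0,"ry":0,"rz":-0.055,"gripper":-1}
    - {"tx":-0.083,"ty":-0.065,"tz":0.017,"rx":0,"ry":0,"rz":-0.055,"gripper":-1}
    - {"tx":-0.083,"ty":-0.065,"tz":0.017,"rx":0,"ry":0,"rz":-0.055,"gripper":-1}
    - {"tx":-0.083,"ty":-0.065,"tz":0.017,"rx":0,"ry":0,"rz":-0.055,"gripper":-1}
    - {"tx":-0.083,"ty":-0.065,"tz":0.017,"rx":0,"ry":0,"rz":-0.055,"gripper":-1}
    - {"tx":-0.083,"ty":-0.065,"tz":0.017,"rx":0,"ry":0,"rz":-0.055,"gripper":-1}
    - {"tx":-0.083,"ty":-0.065,"tz":0.017,"rx":0,"ry":0,"rz":-0.055,"gripper":-1}

```text
time_s: 1.65
ee_pos: [614.0, -9.4, 111.4]
ee_rot: [180.0, -0.0, 173.0]
force: [-0.7, 0.4, 1.3]
gripper_width: 91.1
gripper_force: 0.0
```

```bash
python3 - <<'E'
from h import *
np.set_printoptions(suppress=True,precision=4)
s=env.state();print(s["time_s"],s["ee_pos"],s["ee_rot"],s["qpos"])
s,f=grab("wrist");c=cam(s,f);cv2.imwrite("pics/w2.png",f["frame"][:,:,::-1])
g=pt((522.8,3.8),172.9,90);print(proj(c,[[*g,57],[522.8,3.8,3]]))
A=cur();A=plan(A,tgt([*g,100],172.9),2,"over");A=plan(A,tgt([*g,45],172.9),4,"down")
E
```

```text
1.65 [613.9505  -9.3872 111.4015] [179.9842  -0.0226 172.9695] [ -1.9588  26.2223  92.7656   0.0203  61.0331 -84.9382]
[[256.4122 201.3188]
 [256.4782  79.8405]]
over 2 rows of t [0.0073 0.0062 0.0289] r [-0.003   0.0043 -0.0001]
down 4 rows of t [-0.     -0.      0.0275] r [ 0. -0.  0.]
```

View pics/w2.png

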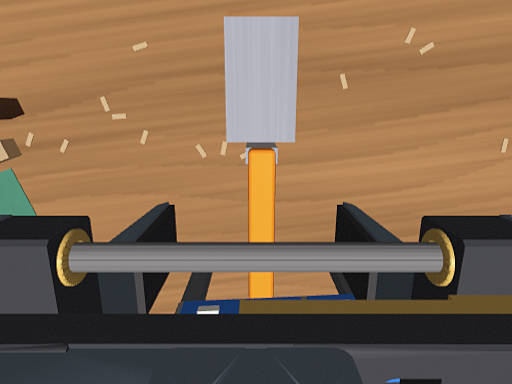

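The blade (261,80) and handle (261,200) show about 5 px (roughly 3 mm) right of where my estimate projects, which is toward +y. I'll correct by that and grip.

Call:
send_rows:
  motion:
    - {"tx":0.003,"ty":0.01,"tz":0.02,"rx":0,"ry":0,"rz":0,"gripper":-1}
    - {"tx":0,"ty":0,"tz":0.05,"rx":0,"ry":0,"rz":0,"gripper":-1}
    - {"tx":0,"ty":0,"tz":0.05,"rx":0,"ry":0,"rz":0,"gripper":-1}
    - {"tx":0,"ty":0,"tz":0.05,"rx":0,"ry":0,"rz":0,"gripper":-1}
    - {"tx":0,"ty":0,"tz":0,"rx":0,"ry":0,"rz":0,"gripper":1}
    - {"tx":0,"ty":0,"tz":0,"rx":0,"ry":0,"rz":0,"gripper":1}
    - {"tx":0,"ty":0,"tz":0,"rx":0,"ry":0,"rz":0,"gripper":1}
    - {"tx":0,"ty":0,"tz":0,"rx":0,"ry":0,"rz":0,"gripper":1}
    - {"tx":0,"ty":0,"tz":0,"rx":0,"ry":0,"rz":0,"gripper":1}
    - {"tx":0,"ty":0,"tz":0,"rx":0,"ry":0,"rz":0,"gripper":1}
  grip_force: 40

```text
time_s: 2.95
ee_pos: [612.3, -2.8, 27.1]
ee_rot: [180.0, 0.0, 172.9]
force: [0.7, -0.4, -0.3]
gripper_width: 33.8
gripper_force: 0.0
```

Call:
send_rows:
  motion:
    - {"tx":0,"ty":0,"tz":0,"rx":0,"ry":0,"rz":0,"gripper":1}
    - {"tx":0,"ty":0,"tz":0,"rx":0,"ry":0,"rz":0,"gripper":1}
    - {"tx":0,"ty":0,"tz":0,"rx":0,"ry":0,"rz":0,"gripper":1}
    - {"tx":0,"ty":0,"tz":0,"rx":0,"ry":0,"rz":0,"gripper":1}
    - {"tx":0,"ty":0,"tz":-0.006,"rx":0,"ry":0,"rz":0,"gripper":1}
    - {"tx":0.02,"ty":0,"tz":0,"rx":0,"ry":0,"rz":0,"gripper":1}
    - {"tx":0.03,"ty":0,"tz":0,"rx":0,"ry":0,"rz":0,"gripper":1}
    - {"tx":0.04,"ty":0,"tz":0,"rx":0,"ry":0,"rz":0,"gripper":1}
    - {"tx":0.04,"ty":0,"tz":0,"rx":0,"ry":0,"rz":0,"gripper":1}
    - {"tx":0.04,"ty":0,"tz":0,"rx":0,"ry":0,"rz":0,"gripper":1}

```text
time_s: 4.2
ee_pos: [525.7, 8.0, 29.9]
ee_rot: [180.0, -0.1, 172.9]
force: [-0.3, 0.0, -1.8]
gripper_width: 19.7
gripper_force: 40.0
```

Call:
send_rows:
  motion:
    - {"tx":0.05,"ty":0,"tz":0,"rx":0,"ry":0,"rz":0,"gripper":1}
    - {"tx":0.05,"ty":0,"tz":0,"rx":0,"ry":0,"rz":0,"gripper":1}
    - {"tx":0.05,"ty":0,"tz":0,"rx":0,"ry":0,"rz":0,"gripper":1}
    - {"tx":0.04,"ty":0,"tz":0,"rx":0,"ry":0,"rz":0,"gripper":1}
    - {"tx":0.03,"ty":0,"tz":0,"rx":0,"ry":0,"rz":0,"gripper":1}
    - {"tx":0,"ty":0,"tz":-0.02,"rx":0,"ry":0,"rz":0,"gripper":1}
    - {"tx":0,"ty":0,"tz":-0.04,"rx":0,"ry":0,"rz":0,"gripper":1}

```text
time_s: 5.08
ee_pos: [419.1, 21.2, 60.6]
ee_rot: [180.0, 0.0, 172.9]
force: [0.3, -1.4, -1.4]
gripper_width: 19.8
gripper_force: 40.0
```

```bash
python3 - <<'E'
from h import *
np.set_printoptions(suppress=True,precision=4)
s,f=grab("top");c=cam(s,f);im=f["frame"];S=512/800
sf,ff=grab("side")
cv2.imwrite("pics/b.png",np.hstack([cv2.resize(im[:,:,::-1],(400,300)),cv2.resize(ff["frame"][:,:,::-1],(400,300))]))
# stand edges from the first picture: wood mask in the region
d=np.load("top.npz");c=(d["K"],d["R"],d["t"]);hs=cv2.cvtColor(d["im"],cv2.COLOR_RGB2HSV)
im=d["im"][int(245*S):int(340*S),int(200*S):int(320*S),::-1];cv2.imwrite("pics/stand.png",cv2.resize(im,None,fx=8,fy=8,interpolation=cv2.INTER_CUBIC))
print(int(200*S),int(245*S),im.shape)
s=env.state();print(s["ee_pos"],s["ee_rot"],s["qpos"],s["gripper_width"],s["gripper_force"],s["force"],s["torque"])
stand=np.array([551,317.]);h=80;u=np.array([np.cos(np.radians(h)),np.sin(np.radians(h))])
g=stand-240*u;print(g)
A=cur();A=plan(A,tgt([*g,cur()[2,3]+19],h),12,"turn")
E
```

```text
128 156 (61, 76, 3)
[421.563   21.2478  62.1072] [179.9415   0.3704 172.9389] [  1.3211  14.3245 121.3535   0.0056  43.9471 -81.622 ] 19.77641239294075 39.99958634376526 [ 0.0801 -0.3502 -1.841 ] [0.0067 0.0348 0.006 ]
[509.3244  80.6461]
turn 12 rows of t [-0.0021  0.0196  0.    ] r [0.001  0.0007 0.2582]
```

View pics/stand.png

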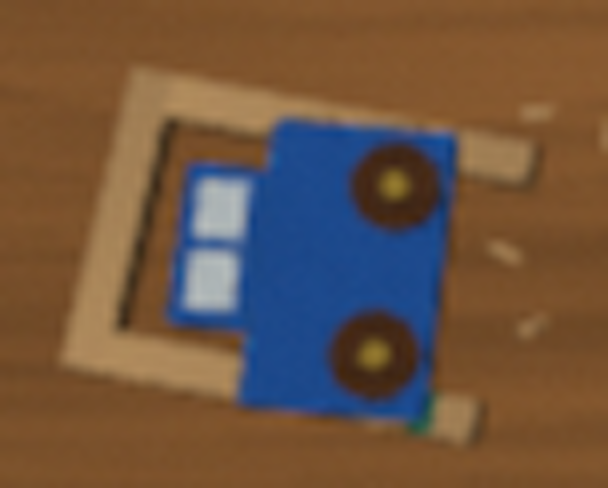

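The stand crop shows the stand's outer corners at (135,68), (62,362), (540,140) and (472,445). The car body corners are (278,120), (457,137), (430,420) and (238,405), in 8x crop pixels.

Call:
send_rows:
  motion:
    - {"tx":-0.002,"ty":0.02,"tz":0,"rx":0,"ry":0,"rz":0.258,"gripper":1}
    - {"tx":-0.002,"ty":0.02,"tz":0,"rx":0,"ry":0,"rz":0.258,"gripper":1}
    - {"tx":-0.002,"ty":0.02,"tz":0,"rx":0,"ry":0,"rz":0.258,"gripper":1}
    - {"tx":-0.002,"ty":0.02,"tz":0,"rx":0,"ry":0,"rz":0.258,"gripper":1}
    - {"tx":-0.002,"ty":0.02,"tz":0,"rx":0,"ry":0,"rz":0.258,"gripper":1}
    - {"tx":-0.002,"ty":0.02,"tz":0,"rx":0,"ry":0,"rz":0.258,"gripper":1}
    - {"tx":-0.002,"ty":0.02,"tz":0,"rx":0,"ry":0,"rz":0.258,"gripper":1}
    - {"tx":-0.002,"ty":0.02,"tz":0,"rx":0,"ry":0,"rz":0.258,"gripper":1}
    - {"tx":-0.002,"ty":0.02,"tz":0,"rx":0,"ry":0,"rz":0.258,"gripper":1}
    - {"tx":-0.002,"ty":0.02,"tz":0,"rx":0,"ry":0,"rz":0.258,"gripper":1}
    - {"tx":-0.002,"ty":0.02,"tz":0,"rx":0,"ry":0,"rz":0.258,"gripper":1}
    - {"tx":-0.002,"ty":0.02,"tz":0,"rx":0,"ry":0,"rz":0.258,"gripper":1}

```text
time_s: 6.68
ee_pos: [508.4, 82.7, 59.6]
ee_rot: [180.0, -0.0, 79.8]
force: [0.0, 0.7, -1.2]
gripper_width: 19.9
gripper_force: 40.0
```

```bash
python3 - <<'E'
from h import *
np.set_printoptions(suppress=True,precision=4)
d=np.load("top.npz");c=(d["K"],d["R"],d["t"])
def P(l,z):
    l=np.array(l,float);return ray(c,(l+.5)/8-.5+[128,156],z)[:,:2]
q=P([(135,68),(62,362),(540,140),(472,445)],16);ang=lambda v:np.degrees(np.arctan2(v[1],v[0]))
print("stand",ang(q[0]-q[2]),ang(q[1]-q[3]),"cross",ang(q[0]-q[1])+90,q.mean(0),np.linalg.norm(q[0]-q[2]),np.linalg.norm(q[0]-q[1]))
b=P([(278,120),(457,137),(430,420),(238,405)],26)
print("car",ang(b[0]-b[3])+90,ang(b[1]-b[2])+90,ang(b[0]-b[1]),ang(b[3]-b[2]),b.mean(0))
s=env.state();print(s["time_s"],s["ee_pos"],s["ee_rot"],s["qpos"])
E
```

```text
stand 80.60931687198116 79.28939883381912 cross 79.66740094497521 [554.7176 326.4904] 156.51231425851176 114.67511559187848
car 85.11822501036565 87.09617164680365 85.33340527171393 86.26119671718972 [547.0156 305.5843]
6.675 [508.4309  82.6678  59.5705] [179.9712  -0.0176  79.8063] [  7.9508  21.7071 109.7376   0.0104  48.5224  18.1377]
```

View pics/b.png

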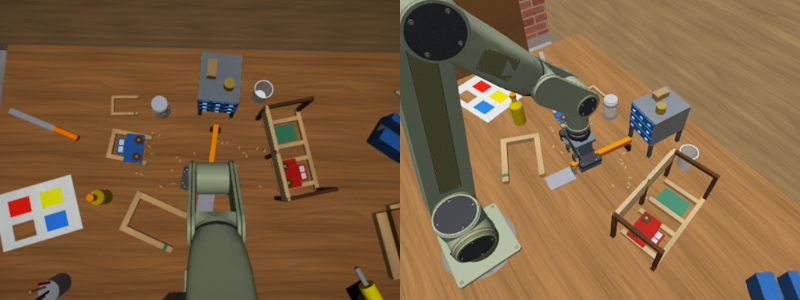

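The strip shows the lifter drawn fully clear of the cabinet. The stand comes out at heading 80° with centre (553,319). The car is at heading 86° with its balance point at (548,316). I'll set the lifter down at heading 83° as a compromise.

Call:
send_rows:
  motion:
    - {"tx":-0.003,"ty":0.013,"tz":0,"rx":0,"ry":0,"rz":-0.05,"gripper":1}
    - {"tx":-0.003,"ty":0.013,"tz":0.02,"rx":0,"ry":0,"rz":-0.055,"gripper":1}
    - {"tx":0,"ty":0,"tz":0.02,"rx":0,"ry":0,"rz":0,"gripper":1}
    - {"tx":0,"ty":0,"tz":0.015,"rx":0,"ry":0,"rz":0,"gripper":1}
    - {"tx":0,"ty":0,"tz":0.008,"rx":0,"ry":0,"rz":0,"gripper":1}
    - {"tx":0,"ty":0,"tz":0.002,"rx":0,"ry":0,"rz":0,"gripper":1}
    - {"tx":0,"ty":0,"tz":0,"rx":0,"ry":0,"rz":0,"gripper":1}

```text
time_s: 7.55
ee_pos: [520.0, 77.6, 27.6]
ee_rot: [180.0, -0.0, 83.2]
force: [-0.9, -0.4, -0.6]
gripper_width: 20.0
gripper_force: 40.0
```

Call:
send_rows:
  motion:
    - {"tx":0,"ty":0,"tz":0,"rx":0,"ry":0,"rz":0,"gripper":-1}
    - {"tx":0,"ty":0,"tz":0,"rx":0,"ry":0,"rz":0,"gripper":-1}
    - {"tx":0,"ty":0,"tz":0,"rx":0,"ry":0,"rz":0,"gripper":-1}
    - {"tx":0,"ty":0,"tz":0,"rx":0,"ry":0,"rz":0,"gripper":-1}
    - {"tx":0,"ty":0,"tz":-0.04,"rx":0,"ry":0,"rz":0,"gripper":-1}
    - {"tx":0,"ty":0,"tz":-0.08,"rx":0,"ry":0,"rz":0,"gripper":-1}
    - {"tx":-0.05,"ty":0,"tz":-0.08,"rx":0,"ry":0,"rz":0,"gripper":-1}
    - {"tx":-0.08,"ty":0,"tz":-0.05,"rx":0,"ry":0,"rz":0,"gripper":-1}
    - {"tx":-0.06,"ty":0,"tz":0,"rx":0,"ry":0,"rz":0,"gripper":-1}

```text
time_s: 8.68
ee_pos: [509.9, -18.0, 154.9]
ee_rot: [179.7, -0.0, 83.2]
force: [0.0, -0.6, -0.2]
gripper_width: 91.1
gripper_force: 0.0
```

```bash
python3 - <<'E'
from h import *
np.set_printoptions(suppress=True,precision=4)
s=env.state();print(s["time_s"],s["ee_pos"],s["ee_rot"],s["qpos"],s["gripper_width"])
s,f=grab("top");c=cam(s,f);hs=cv2.cvtColor(f["frame"],cv2.COLOR_RGB2HSV)
s2,f2=grab("side")
s3,f3=grab("wrist");c3=cam(s3,f3)
for n,ff,cc in(("top",f,c),("side",f2,cam(s2,f2)),("wrist",f3,c3)):
    hs=cv2.cvtColor(ff["frame"],cv2.COLOR_RGB2HSV)
    for lo,hi,z,l in(((0,0,100),(179,60,255),3,"blade"),((8,180,130),(22,255,255),57,"handle")):
        m=cv2.inRange(hs,np.array(lo),np.array(hi));m=cv2.morphologyEx(m,cv2.MORPH_OPEN,np.ones((2,2)))
        for k in cv2.findContours(m,0,2)[0]:
            if cv2.contourArea(k)<60: continue
            P=ray(cc,k[:,0,:],z)[:,:2].astype(np.float32);r=cv2.minAreaRect(P)
            if abs(r[0][0]-500)<120 and abs(r[0][1]-50)<200: 
                b=cv2.boxPoints(r);e=max([b[1]-b[0],b[2]-b[1]],key=np.linalg.norm);print(n,l,np.array(r[0]),np.array(r[1]),np.degrees(np.arctan2(e[1],e[0])))
cv2.imwrite("pics/c.png",np.hstack([cv2.resize(x["frame"][:,:,::-1],(400,300)) for x in(f,f3)]))
E
```

```text
8.675 [509.8735 -18.0397 154.9113] [179.6895  -0.0107  83.21  ] [ -3.3125  15.0675 103.4429  -0.0093  61.179    3.482 ] 91.05835510978862
top blade [528.0975 162.625 ] [99.9857 60.6296] 83.12903
top blade [612.2723 -84.2696] [146.463  119.1183] 86.31251
top blade [498.2634 -84.117 ] [191.2357 358.9487] -2.8963573
top blade [493.9106  25.2613] [ 16.9579 376.498 ] -2.3169553
top handle [ 495.2236 -111.464 ] [39.1623 21.0683] 82.58989
top handle [517.184  71.111] [79.8802 21.4207] 83.12865
side blade [518.4595 159.7715] [102.6972  37.9545] 82.576904
side handle [503.6052 -50.0944] [191.3994  22.5373] 83.21222
wrist blade [ 498.1984 -111.8208] [ 30.3531 416.4812] -7.0111384
wrist blade [526.4689 127.8775] [33.5298 60.223 ] -6.934081
wrist handle [ 498.0101 -113.3303] [28.5797 19.0947] 82.9882
wrist handle [513.8541  23.2496] [182.0935  19.733 ] 83.26812
```

View pics/c.png

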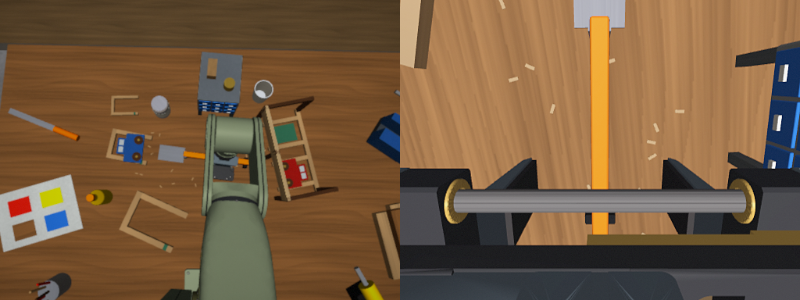

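The lifter lies flat and clear in front of the stand, with its blade at (528,163) and heading 83.1° (top camera). The wrist view shows the handle about 2.5 mm toward +x from the top camera's estimate.

```bash
python3 - <<'E'
from h import *
np.set_printoptions(suppress=True,precision=4)
g=pt((530.3,162.6),83.1,190);print(g)
A=cur();h=83.1
A=plan(A,tgt([*g,150],h+90),10,"a");A=plan(A,tgt([*g,130],h,1,20),12,"b");A=plan(A,tgt([*g,45],h,1,20),5,"down")
E
```

```text
[507.474  -26.0239]
a 10 rows of t [-0.0014 -0.0012  0.0043] r [ 0.0001 -0.     -0.3001]
b 12 rows of t [ 0.0003 -0.0006  0.0033] r [ 0.0436  0.0436 -0.2472]
down 5 rows of t [-0.0116  0.      0.0319] r [ 0. -0. -0.]
```

Call:
send_rows:
  motion:
    - {"tx":-0.001,"ty":-0.001,"tz":0.004,"rx":0,"ry":0,"rz":-0.3,"gripper":-1}
    - {"tx":-0.001,"ty":-0.001,"tz":0.004,"rx":0,"ry":0,"rz":-0.3,"gripper":-1}
    - {"tx":-0.001,"ty":-0.001,"tz":0.004,"rx":0,"ry":0,"rz":-0.3,"gripper":-1}
    - {"tx":-0.001,"ty":-0.001,"tz":0.004,"rx":0,"ry":0,"rz":-0.3,"gripper":-1}
    - {"tx":-0.001,"ty":-0.001,"tz":0.004,"rx":0,"ry":0,"rz":-0.3,"gripper":-1}
    - {"tx":-0.001,"ty":-0.001,"tz":0.004,"rx":0,"ry":0,"rz":-0.3,"gripper":-1}
    - {"tx":-0.001,"ty":-0.001,"tz":0.004,"rx":0,"ry":0,"rz":-0.3,"gripper":-1}
    - {"tx":-0.001,"ty":-0.001,"tz":0.004,"rx":0,"ry":0,"rz":-0.3,"gripper":-1}
    - {"tx":-0.001,"ty":-0.001,"tz":0.004,"rx":0,"ry":0,"rz":-0.3,"gripper":-1}
    - {"tx":-0.001,"ty":-0.001,"tz":0.004,"rx":0,"ry":0,"rz":-0.3,"gripper":-1}

```text
time_s: 10.07
ee_pos: [507.3, -21.8, 131.9]
ee_rot: [180.0, -0.1, 173.6]
force: [0.0, 0.5, -0.0]
gripper_width: 91.8
gripper_force: 0.0
```

Call:
send_rows:
  motion:
    - {"tx":0,"ty":-0.001,"tz":0.003,"rx":0.044,"ry":0.044,"rz":-0.247,"gripper":-1}
    - {"tx":0,"ty":-0.001,"tz":0.003,"rx":0.044,"ry":0.044,"rz":-0.247,"gripper":-1}
    - {"tx":0,"ty":-0.001,"tz":0.003,"rx":0.044,"ry":0.044,"rz":-0.247,"gripper":-1}
    - {"tx":0,"ty":-0.001,"tz":0.003,"rx":0.044,"ry":0.044,"rz":-0.247,"gripper":-1}
    - {"tx":0,"ty":-0.001,"tz":0.003,"rx":0.044,"ry":0.044,"rz":-0.247,"gripper":-1}
    - {"tx":0,"ty":-0.001,"tz":0.003,"rx":0.044,"ry":0.044,"rz":-0.247,"gripper":-1}
    - {"tx":0,"ty":-0.001,"tz":0.003,"rx":0.044,"ry":0.044,"rz":-0.247,"gripper":-1}
    - {"tx":0,"ty":-0.001,"tz":0.003,"rx":0.044,"ry":0.044,"rz":-0.247,"gripper":-1}
    - {"tx":0,"ty":-0.001,"tz":0.003,"rx":0.044,"ry":0.044,"rz":-0.247,"gripper":-1}
    - {"tx":0,"ty":-0.001,"tz":0.003,"rx":0.044,"ry":0.044,"rz":-0.247,"gripper":-1}
    - {"tx":0,"ty":-0.001,"tz":0.003,"rx":0.044,"ry":0.044,"rz":-0.247,"gripper":-1}
    - {"tx":0,"ty":-0.001,"tz":0.003,"rx":0.044,"ry":0.044,"rz":-0.247,"gripper":-1}

```text
time_s: 11.58
ee_pos: [502.6, -13.6, 102.8]
ee_rot: [-178.2, -22.0, -98.7]
force: [0.6, -0.3, -0.1]
gripper_width: 91.4
gripper_force: 0.0
```

```bash
python3 - <<'E'
from h import *
np.set_printoptions(suppress=True,precision=4)
s=env.state();print(s["time_s"],s["ee_pos"],s["ee_rot"],s["qpos"])
g=[507.5,-26.0];h=83.1
A=cur();A=plan(A,tgt([*g,100],h,1,20),3,"b");A=plan(A,tgt([*g,45],h,1,20),4,"down")
E
```

```text
11.575 [502.568  -13.5528 102.8373] [-178.1597  -21.9669  -98.6554] [  11.1218   20.9734  107.455   -24.7709   59.9546 -146.4563]
b 3 rows of t [ 0.0062 -0.0041  0.0172] r [-0.0135 -0.0221 -0.0179]
down 4 rows of t [-0.0094 -0.      0.0258] r [ 0. -0. -0.]
```

```bash
cat > kin.py <<'E'
import numpy as np
from scipy.optimize import least_squares
from scipy.spatial.transform import Rotation as Ro
D=[([61.9927,18.3481,89.6977,0,72.0451,-1.1468],(259.599,512.565,213.215)),
([-1.9588,26.2223,92.7656,.0203,61.0331,-84.9382],(613.95,-9.387,111.40)),
([1.3211,14.3245,121.3535,.0056,43.9471,-81.622],(421.563,21.248,62.107)),
([7.9508,21.7071,109.7376,.0104,48.5224,18.1377],(508.431,82.668,59.571)),
([-3.3125,15.0675,103.4429,-.0093,61.179,3.482],(509.874,-18.04,154.911)),
([11.1218,20.9734,107.455,-24.7709,59.9546,-146.4563],(502.568,-13.553,102.837))]
E=lambda s,a:Ro.from_euler(s,a,degrees=True)
def fk(q,k):
    a,h,L1,e,L2,d=k
    A=E('z',q[0])*E('y',q[1]+q[2]);W=A*E('z',q[3])*E('y',q[4]);
    return E('z',q[0]).apply([a,0,h])+(E('z',q[0])*E('y',q[1])).apply([0,0,L1])+A.apply([e,0,L2])+W.apply([0,0,d]),W*E('z',q[5]+90)
K=least_squares(lambda k:np.ravel([fk(q,k)[0]-p for q,p in D])/1+0,[0,350,350,0,400,250]).x
LO=np.array([-177,-48,12.3,-77,2.8,-240]);HI=np.array([177,115,149,257,150,240])
def ik(T,q0):
    R=Ro.from_matrix(T[:3,:3])
    f=lambda q:np.r_[(fk(q,K)[0]-T[:3,3]),(R.inv()*fk(q,K)[1]).as_rotvec(degrees=True)*5]
    s=least_squares(f,q0,bounds=(LO,HI));return s.x,np.abs(s.fun).max()
E
python3 - <<'E'
from kin import *;from h import tgt,pt
np.set_printoptions(suppress=True,precision=1)
print(K,[np.round(fk(q,K)[0]-p,1) for q,p in D])
for lean in(20,25,30):
  for s in(180,190,200):
    print(lean,s)
    for n,h,b,z in(("regrip",83.1,(530.3,162.6),45),("stand",80,(550,315.6),45),("rack",-85.4,(610,-268),70)):
        q,e=ik(tgt([*pt(b,h,s),z],h,1,lean),[10,25,105,-20,60,-140 if n!="rack" else -30]);print("  ",n,q,round(e,2))
E
```

```text
[  2.3 116.8 587.6  27.1 416.6 306.5] [array([10.2, -5.3, -0. ]), array([ -1.2, -11.5,   0.4]), array([ -0.3, -11.5,   0.5]), array([  0.8, -11.5,   0.6]), array([ -0.8, -11.5,   0.1]), array([ 2.3, -0.5, -1.6])]
20 180
   regrip [   8.9   26.7  111.   -25.1   50.8 -146.7] 0.0
   stand [  23.7   30.7  102.9  -19.3   59.3 -134.5] 0.0
   rack [-17.2  32.3  94.9  21.   62.2 -33.2] 0.0
20 190
   regrip [   7.9   26.5  111.3  -25.4   50.3 -147.4] 0.0
   stand [  22.9   30.3  103.7  -19.6   58.7 -135. ] 0.0
   rack [-16.3  32.   95.4  21.3  61.7 -32.6] 0.0
20 200
   regrip [   6.8   26.4  111.7  -25.8   49.9 -148.2] 0.0
   stand [  22.    29.9  104.4  -20.    58.2 -135.5] 0.0
   rack [-15.5  31.7  96.   21.5  61.2 -32. ] 0.0
25 180
   regrip [  11.3   28.   110.5  -29.9   53.7 -141.3] 0.0
   stand [  25.6   32.3  101.5  -22.6   63.3 -131.1] 0.0
   rack [-19.1  33.6  94.1  25.2  65.3 -37. ] 0.0
25 190
   regrip [  10.3   27.8  110.9  -30.3   53.2 -141.9] 0.0
   stand [  24.8   31.9  102.3  -23.    62.7 -131.5] 0.0
   rack [-18.3  33.3  94.6  25.5  64.7 -36.5] 0.0
25 200
   regrip [   9.2   27.6  111.3  -30.7   52.7 -142.5] 0.0
   stand [  24.    31.5  103.1  -23.4   62.1 -131.9] 0.0
   rack [-17.5  33.   95.2  25.8  64.2 -36. ] 0.0
30 180
   regrip [  13.5   29.4  110.1  -34.    57.  -136.5] 0.0
   stand [  27.2   34.1  100.1  -25.6   67.3 -128.3] 0.0
   rack [-20.9  35.   93.2  29.   68.5 -40.3] 0.0
30 190
   regrip [  12.5   29.2  110.5  -34.5   56.4 -137. ] 0.0
   stand [  26.5   33.6  100.9  -26.    66.7 -128.6] 0.0
   rack [-20.1  34.7  93.9  29.4  67.9 -39.9] 0.0
30 200
   regrip [  11.5   29.   111.   -35.    55.8 -137.5] 0.0
   stand [  25.7   33.3  101.8  -26.4   66.  -128.9] 0.0
   rack [-19.3  34.4  94.5  29.7  67.3 -39.5] 0.0
```

```bash
sed -i 's/a,h,L1,e,L2,d=k/a,h,L1,e,L2,d,b=k/; s/apply(\[a,0,h\])/apply([a,b,h])/; s/400,250\]/400,250,0]/' kin.py
python3 - <<'E'
from kin import *;from h import tgt,pt
np.set_printoptions(suppress=True,precision=1)
print(K,[np.round(fk(q,K)[0]-p,1) for q,p in D],fk(D[5][0],K)[1].as_euler('xyz',degrees=True))
for lean in(20,25):
  for s in(190,):
    print(lean,s)
    for n,h,b,z in(("regrip",83.1,(530.3,162.6),45),("regrip100",83.1,(530.3,162.6),100),("stand",83,(550,315.6),45),("rack",-82.4,(610,-268),70)):
        q,e=ik(tgt([*pt(b,h,s),z],h,1,lean),[10,25,105,-20,60,-140 if n!="rack" else -30]);print("  ",n,q,round(e,2))
E
```

```text
[  0.  140.3 591.8  25.2 417.  335.7  11.5] [array([-0.,  0., -0.]), array([ 0., -0.,  0.]), array([ 0., -0., -0.]), array([-0., -0., -0.]), array([-0., -0., -0.]), array([-0., -0., -0.])] [-178.2  -22.   -98.7]
20 190
   regrip [   7.7   26.7  111.2  -25.5   50.2 -147.6] 0.0
   regrip100 [   7.7   22.4  108.   -23.2   57.  -151.4] 0.0
   stand [  22.4   30.9  102.7  -20.5   58.3 -138. ] 0.0
   rack [-18.4  31.9  95.7  20.2  62.9 -36.9] 0.0
25 190
   regrip [  10.3   28.1  110.7  -30.3   53.2 -141.8] 0.0
   regrip100 [  10.3   23.7  107.7  -27.9   59.6 -146.1] 0.0
   stand [  24.5   32.6  101.2  -24.1   62.1 -134.1] 0.0
   rack [-20.4  33.4  94.6  24.   66.3 -40.6] 0.0
```

```bash
python3 - <<'E'
from kin import *;from h import *
np.set_printoptions(suppress=True,precision=4)
h=83.1;g=pt((530.3,162.6),h,196)
A=cur();B=tgt([*g,75],h,1,25)
print(ik(B,[10,25,105,-20,60,-140])[0])
A=plan(A,B,5,"b");A=plan(A,tgt([*g,45],h,1,25),2,"down")
E
```

```text
[   9.6919   25.5067  109.4031  -29.1206   56.3321 -144.6392]
b 5 rows of t [ 0.0024 -0.0023  0.0206] r [-0.0076  0.02   -0.0111]
down 2 rows of t [-0.0127 -0.      0.0272] r [-0. -0. -0.]
```

Call:
send_rows:
  motion:
    - {"tx":0.0024,"ty":-0.0023,"tz":0.0206,"rx":-0.0076,"ry":0.02,"rz":-0.011,"gripper":-1}
    - {"tx":0.0024,"ty":-0.0023,"tz":0.0206,"rx":-0.0076,"ry":0.02,"rz":-0.011,"gripper":-1}
    - {"tx":0.0024,"ty":-0.0023,"tz":0.0206,"rx":-0.0076,"ry":0.02,"rz":-0.011,"gripper":-1}
    - {"tx":0.0024,"ty":-0.0023,"tz":0.0206,"rx":-0.0076,"ry":0.02,"rz":-0.011,"gripper":-1}
    - {"tx":0.0024,"ty":-0.0023,"tz":0.0206,"rx":-0.0076,"ry":0.02,"rz":-0.011,"gripper":-1}
    - {"tx":0,"ty":0,"tz":0,"rx":0,"ry":0,"rz":0,"gripper":-1}

```text
time_s: 12.32
ee_pos: [504.3, -41.5, 57.2]
ee_rot: [179.8, -25.0, -97.0]
force: [0.4, -0.2, 0.2]
gripper_width: 91.3
gripper_force: 0.0
```

```bash
python3 - <<'E'
from h import *
np.set_printoptions(suppress=True,precision=4)
s=env.state();print(s["time_s"],s["ee_pos"],s["ee_rot"],s["qpos"])
h=83.1;g=pt((530.3,162.6),h,196)
T=tgt([*g,75],h,1,25);print(T[:3,3],Ro.from_matrix(T[:3,:3]).as_euler('xyz',degrees=True))
plan(cur(),tgt([*g,45],h,1,25),4,"down")
s3,f3=grab("wrist");c3=cam(s3,f3)
hs=cv2.cvtColor(f3["frame"],cv2.COLOR_RGB2HSV);m=cv2.inRange(hs,np.array((8,180,130)),np.array((22,255,255)))
k=max(cv2.findContours(m,0,2)[0],key=cv2.contourArea);P=ray(c3,k[:,0,:],57)[:,:2].astype(np.float32);r=cv2.minAreaRect(P)
b=cv2.boxPoints(r);e=max([b[1]-b[0],b[2]-b[1]],key=np.linalg.norm);print(r,np.degrees(np.arctan2(e[1],e[0])))
E
```

```text
12.325 [504.2628 -41.4663  57.24  ] [179.7892 -25.0078 -97.0248] [   9.5065   25.5423  109.4883  -29.0388   56.3821 -144.6905]
[505.7987 -39.8681  57.9614] [180.  -25.  -96.9]
down 4 rows of t [-0.007  -0.0007  0.0129] r [ 0.0022 -0.0001 -0.0009]
((500.4444274902344, -82.68096923828125), (96.62445068359375, 19.568321228027344), 83.33631134033203) 83.33632
```

Call:
send_rows:
  motion:
    - {"tx":-0.007,"ty":-0.001,"tz":0.013,"rx":0.002,"ry":0,"rz":0,"gripper":-1}
    - {"tx":-0.007,"ty":-0.001,"tz":0.013,"rx":0.002,"ry":0,"rz":0,"gripper":-1}
    - {"tx":-0.007,"ty":0,"tz":0.013,"rx":0.002,"ry":0,"rz":0,"gripper":-1}
    - {"tx":-0.007,"ty":0,"tz":0.013,"rx":0.002,"ry":0,"rz":0,"gripper":1}
    - {"tx":0,"ty":0,"tz":0,"rx":0,"ry":0,"rz":0,"gripper":1}
    - {"tx":0,"ty":0,"tz":0,"rx":0,"ry":0,"rz":0,"gripper":1}
    - {"tx":0,"ty":0,"tz":0,"rx":0,"ry":0,"rz":0,"gripper":1}
    - {"tx":0,"ty":0,"tz":0,"rx":0,"ry":0,"rz":0,"gripper":1}
    - {"tx":0,"ty":0,"tz":0,"rx":0,"ry":0,"rz":0,"gripper":1}
    - {"tx":0,"ty":0,"tz":0,"rx":0,"ry":0,"rz":0,"gripper":1}
    - {"tx":0,"ty":0,"tz":0,"rx":0,"ry":0,"rz":0,"gripper":1}
    - {"tx":0,"ty":0,"tz":0,"rx":0,"ry":0,"rz":0,"gripper":1}
  grip_force: 60

```text
time_s: 13.88
ee_pos: [506.0, -39.3, 28.6]
ee_rot: [-179.8, -25.0, -97.0]
force: [-0.1, 0.1, -0.9]
gripper_width: 20.0
gripper_force: 60.0
```

Call:
send_rows:
  motion:
    - {"tx":0,"ty":0,"tz":0,"rx":0,"ry":0,"rz":0,"gripper":1}
    - {"tx":0,"ty":0,"tz":0,"rx":0,"ry":0,"rz":0,"gripper":1}
    - {"tx":0,"ty":0,"tz":0,"rx":0,"ry":0,"rz":0,"gripper":1}

```text
time_s: 14.25
ee_pos: [506.0, -39.3, 28.6]
ee_rot: [-179.8, -25.0, -97.0]
force: [0.7, 0.4, 1.2]
gripper_width: 19.4
gripper_force: 60.0
```

```bash
python3 - <<'E'
from kin import *;from h import *
np.set_printoptions(suppress=True,precision=4)
s=env.state();print(s["time_s"],s["ee_pos"],s["ee_rot"],s["qpos"],s["gripper_width"],s["gripper_force"],s["force"],s["torque"])
s,f=grab("top");c=cam(s,f);hs=cv2.cvtColor(f["frame"],cv2.COLOR_RGB2HSV)
for lo,hi,z,l in(((0,0,100),(179,60,255),3,"blade"),((105,120,80),(130,255,255),26,"car")):
    m=cv2.inRange(hs,np.array(lo),np.array(hi));m=cv2.morphologyEx(m,cv2.MORPH_OPEN,np.ones((2,2)))
    for k in cv2.findContours(m,0,2)[0]:
        if cv2.contourArea(k)<60: continue
        P=ray(c,k[:,0,:],z)[:,:2].astype(np.float32);r=cv2.minAreaRect(P)
        if abs(r[0][0]-530)<60 and abs(r[0][1]-230)<120: print(l,r)
u=np.array([np.cos(np.radians(83.1)),np.sin(np.radians(83.1))]);A=cur();B=A.copy();B[:2,3]+=154.5*u+3.4*np.array([u[1],-u[0]]);B[2,3]+=3
D=np.linalg.inv(A)@B;print(D[:3,3]/500,ik(B,[20,25,105,-25,60,-135]))
E
```

```text
14.25 [505.9728 -39.329   28.6389] [-179.8487  -24.9709  -97.0301] [   9.7475   27.8658  110.9787  -30.5377   52.8423 -142.0552] 19.43029249416498 59.999449253082275 [0.6926 0.397  1.1687] [ 0.2705  0.064  -0.0796]
blade ((578.8668823242188, 132.93923950195312), (92.75975036621094, 121.9422607421875), 38.628273010253906)
car ((545.3637084960938, 317.7413330078125), (97.15657043457031, 107.24624633789062), 84.38272857666016)
[-0.2776 -0.0065 -0.1359] (array([  23.9481,   32.2062,  101.2534,  -24.265 ,   62.1312, -134.6359]), np.float64(2.6645352591003757e-13))
```

Call:
send_rows:
  motion:
    - {"tx":0.0025,"ty":-0.0065,"tz":-0.0054,"rx":0,"ry":0,"rz":0,"gripper":1}
    - {"tx":-0.028,"ty":0,"tz":-0.013,"rx":0,"ry":0,"rz":0,"gripper":1}
    - {"tx":-0.028,"ty":0,"tz":-0.013,"rx":0,"ry":0,"rz":0,"gripper":1}
    - {"tx":-0.028,"ty":0,"tz":-0.013,"rx":0,"ry":0,"rz":0,"gripper":1}
    - {"tx":0,"ty":0,"tz":0,"rx":0,"ry":0,"rz":0,"gripper":1}

```text
time_s: 14.92
ee_pos: [515.2, 7.8, 31.4]
ee_rot: [-179.8, -25.0, -96.9]
force: [0.2, 0.4, -1.4]
gripper_width: 19.9
gripper_force: 60.0
```

```bash
python3 - <<'E'
from h import *
np.set_printoptions(suppress=True,precision=4)
s=env.state();print(s["ee_pos"],s["ee_rot"],s["torque"])
s,f=grab("top");c=cam(s,f);np.savez("t2.npz",im=f["frame"])
s2,f2=grab("side");c2=cam(s2,f2)
u=lambda p:[int(v) for v in p]
a=f["frame"][150:215,120:250,::-1];p=proj(c2,[[540,240,0]])[0];x,y=u(p);print(x,y)
b=f2["frame"][max(0,y-55):y+55,max(0,x-80):x+80,::-1]
cv2.imwrite("pics/d.png",np.hstack([cv2.resize(a,(400,200),interpolation=2),cv2.resize(b,(400,200),interpolation=2)]))
E
```

```text
[515.2254   7.7944  31.4146] [-179.8379  -24.9584  -96.9015] [0.3558 0.0785 0.0404]
224 161
```

View pics/d.png

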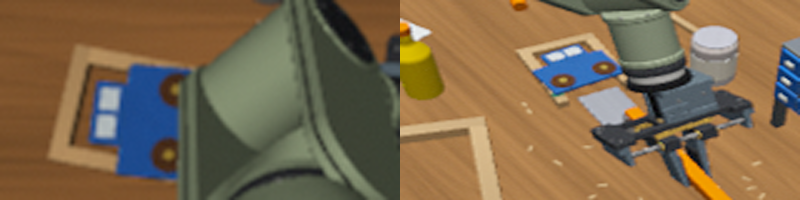

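The side crop shows the blade just in front of the stand's opening, lined up between the battens.

Call:
send_rows:
  motion:
    - {"tx":-0.028,"ty":0,"tz":-0.013,"rx":0,"ry":0,"rz":0,"gripper":1}
    - {"tx":-0.028,"ty":0,"tz":-0.013,"rx":0,"ry":0,"rz":0,"gripper":1}
    - {"tx":-0.028,"ty":0,"tz":-0.013,"rx":0,"ry":0,"rz":0,"gripper":1}
    - {"tx":-0.028,"ty":0,"tz":-0.013,"rx":0,"ry":0,"rz":0,"gripper":1}
    - {"tx":-0.028,"ty":0,"tz":-0.013,"rx":0,"ry":0,"rz":0,"gripper":1}
    - {"tx":-0.028,"ty":0,"tz":-0.013,"rx":0,"ry":0,"rz":0,"gripper":1}
    - {"tx":-0.028,"ty":0,"tz":-0.013,"rx":0,"ry":0,"rz":0,"gripper":1}
    - {"tx":0,"ty":0,"tz":0,"rx":0,"ry":0,"rz":0,"gripper":1}

```text
time_s: 16.02
ee_pos: [528.3, 114.7, 31.3]
ee_rot: [-179.8, -25.0, -97.0]
force: [0.3, -1.6, -2.3]
gripper_width: 19.8
gripper_force: 60.0
```

```bash
cat >> h.py <<'E'
def find(n,lo,hi,z,near,rad=120,mina=60):
    s,f=grab(n);c=cam(s,f);hs=cv2.cvtColor(f["frame"],cv2.COLOR_RGB2HSV)
    m=cv2.inRange(hs,np.array(lo),np.array(hi));m=cv2.morphologyEx(m,cv2.MORPH_OPEN,np.ones((2,2)))
    for k in cv2.findContours(m,0,2)[0]:
        if cv2.contourArea(k)<mina: continue
        P=ray(c,k[:,0,:],z)[:,:2].astype(np.float32);r=cv2.minAreaRect(P)
        if np.linalg.norm(np.array(r[0])-near)<rad:
            b=cv2.boxPoints(r);e=max([b[1]-b[0],b[2]-b[1]],key=np.linalg.norm);M=cv2.moments(P.reshape(-1,1,2))
            print(n,np.array(r[0]),np.array(r[1]),np.degrees(np.arctan2(e[1],e[0])),"cen",M["m10"]/M["m00"],M["m01"]/M["m00"])
    return c,f
BLUE=((105,120,80),(130,255,255));ORANGE=((8,180,130),(22,255,255));GREEN=((60,80,40),(90,255,255));GREY=((0,0,100),(179,60,255))
E
python3 - <<'E'
from h import *
np.set_printoptions(suppress=True,precision=4)
s=env.state();print(s["ee_pos"],s["ee_rot"],s["force"],s["torque"])
find("top",*BLUE,26,(548,315));c,f=find("side",*BLUE,26,(548,315));find("side",*ORANGE,57,(530,200));find("side",*GREY,3,(545,270),60,20)
print(proj(c,[[550,250,3]]))
E
```

```text
[528.2533 114.6792  31.317 ] [-179.8303  -24.9567  -96.9545] [ 0.2743 -1.6082 -2.3033] [ 0.3877  0.0892 -0.0187]
side [541.7444 309.2106] [ 66.0626 100.2716] -13.658557 cen 542.86089315209 315.3325731893531
side [524.0726  82.5693] [140.9408  22.661 ] 82.887924 cen 523.7492214786574 73.05472550989536
[[225.1857 157.9573]]
```

Call:
send_rows:
  motion:
    - {"tx":0.0042,"ty":0,"tz":-0.009,"rx":0,"ry":0,"rz":0,"gripper":1}
    - {"tx":0.0042,"ty":0,"tz":-0.009,"rx":0,"ry":0,"rz":0,"gripper":1}
    - {"tx":0.0042,"ty":0,"tz":-0.009,"rx":0,"ry":0,"rz":0,"gripper":1}
    - {"tx":0.0042,"ty":0,"tz":-0.009,"rx":0,"ry":0,"rz":0,"gripper":1}
    - {"tx":0.0085,"ty":0,"tz":-0.018,"rx":0,"ry":0,"rz":0,"gripper":1}
    - {"tx":0.0085,"ty":0,"tz":-0.018,"rx":0,"ry":0,"rz":0,"gripper":1}
    - {"tx":0.0085,"ty":0,"tz":-0.018,"rx":0,"ry":0,"rz":0,"gripper":1}
    - {"tx":0.0085,"ty":0,"tz":-0.018,"rx":0,"ry":0,"rz":0,"gripper":1}
    - {"tx":0.0085,"ty":0,"tz":-0.018,"rx":0,"ry":0,"rz":0,"gripper":1}
    - {"tx":0,"ty":0,"tz":0,"rx":0,"ry":0,"rz":0,"gripper":1}

```text
time_s: 17.48
ee_pos: [528.2, 113.4, 101.9]
ee_rot: [-179.7, -24.9, -97.1]
force: [0.2, 0.0, -3.0]
gripper_width: 19.6
gripper_force: 60.0
```

```bash
python3 - <<'E'
from h import *
np.set_printoptions(suppress=True,precision=3)
s=env.state();print(s["ee_pos"],s["ee_rot"],s["force"],s["torque"],s["qpos"])
c,f=find("side",*BLUE,90,(548,315));find("top",*BLUE,90,(548,315))
p=proj(c,[[540,280,80]])[0].astype(int)
cv2.imwrite("pics/e.png",cv2.resize(f["frame"][max(0,p[1]-75):p[1]+75,max(0,p[0]-100):p[0]+100,::-1],(800,600),interpolation=2));print(p)
E
```

```text
[528.179 113.434 101.932] [-179.749  -24.915  -97.074] [ 0.166  0.036 -3.015] [0.255 0.081 0.023] [  23.921   27.44    97.445  -22.766   69.89  -138.351]
side [541.406 313.873] [112.546  53.458] 10.213185 cen 540.5347307799124 313.6768396766569
[216 137]
```

View pics/e.png

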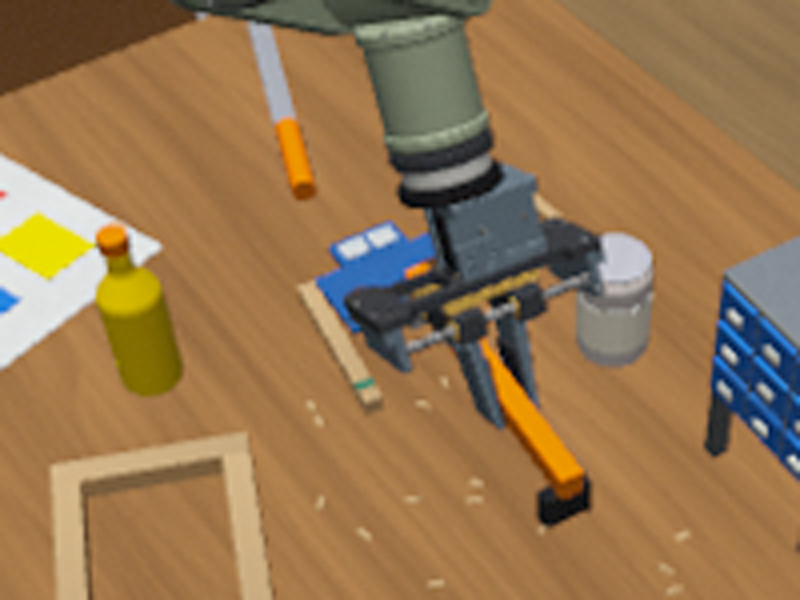

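The crop shows the car riding on the blade, clear of the stand battens. The way to the rack has to avoid the cabinet and the glue bottle, so I'll pull the hand in first and turn there.

```bash
python3 - <<'E'
from kin import *;from h import *
np.set_printoptions(suppress=True,precision=4)
z=cur()[2,3]+17
W=[((380,110,z),35,12),((380,125,z),-25,14),((385,140,z),-82.4,14),((535,140,z),-82.4,8)]
A=cur();q=[24,27,97,-23,70,-138]
for g,h,n in W:
    B=tgt(g,h,1,25);L=logm(np.linalg.inv(A)@B)
    for k in(.25,.5,.75,1):
        T=(A@expm(L*k)).real;q,e=ik(T,q);G=T[:3,3]-T[:3,2]*18.8;hd=np.degrees(np.arctan2(-T[1,0],-T[0,0]))
        tip=G[:2]+250*np.array([np.cos(np.radians(hd)),np.sin(np.radians(hd))]);print(np.round(q,0),round(e,1),"tip",tip.round(),round(hd),G.round())
    A=plan(A,B,n)
E
```

```text
[  22.   26.  100.  -20.   72. -130.] 0.0 tip [575. 343.] 71 [493. 107. 118.]
[  21.   25.  102.  -16.   74. -121.] 0.0 tip [584. 314.] 59 [455. 100. 118.]
[  20.   23.  105.  -11.   75. -112.] 0.0 tip [588. 284.] 47 [417. 101. 118.]
[  20.   22.  108.   -7.   75. -102.] 0.0 tip [585. 253.] 35 [380. 110. 118.]
 12 rows of t [0.0127 0.0225 0.0059] r [-0.0566  0.0002  0.1208]
[ 16.  22. 107.  -2.  76. -93.] 0.0 tip [613. 199.] 20 [379. 114. 118.]
[ 13.  22. 107.   3.  75. -84.] 0.0 tip [627. 139.] 5 [378. 118. 118.]
[ 10.  21. 108.   8.  74. -74.] 0.0 tip [625.  78.] -10 [379. 121. 118.]
[  6.  20. 110.  13.  72. -65.] 0.0 tip [607.  19.] -25 [380. 125. 118.]
 14 rows of t [-0.0003  0.0034 -0.0001] r [-0.0604 -0.      0.1295]
[  4.  19. 113.  18.  68. -57.] 0.0 tip [573. -29.] -39 [380. 129. 118.]
[  2.  17. 116.  23.  64. -48.] 0.0 tip [529. -68.] -54 [381. 133. 118.]
[  0.  15. 119.  27.  59. -39.] 0.0 tip [476. -95.] -68 [382. 137. 118.]
[ -1.  12. 123.  32.  53. -29.] 0.0 tip [ 418. -108.] -82 [385. 140. 118.]
 14 rows of t [0.0011 0.0031 0.0005] r [-0.0578  0.      0.1239]
[ -1.  15. 118.  31.  54. -28.] 0.0 tip [ 456. -108.] -82 [423. 140. 118.]
[ -1.  18. 114.  30.  56. -27.] 0.0 tip [ 493. -108.] -82 [460. 140. 118.]
[ -0.  21. 109.  30.  57. -26.] 0.0 tip [ 531. -108.] -82 [498. 140. 118.]
[ -0.  24. 104.  29.  59. -25.] 0.0 tip [ 568. -108.] -82 [535. 140. 118.]
 8 rows of t [-0.0045  0.0372 -0.0021] r [ 0.  0. -0.]
```

Call:
send_rows:
  motion:
    - {"tx":0.0063,"ty":0.0112,"tz":0.003,"rx":-0.0283,"ry":0,"rz":0.0604,"gripper":1}
    - {"tx":0.0127,"ty":0.0225,"tz":0.0059,"rx":-0.0566,"ry":0,"rz":0.1208,"gripper":1}
    - {"tx":0.0127,"ty":0.0225,"tz":0.0059,"rx":-0.0566,"ry":0,"rz":0.1208,"gripper":1}
    - {"tx":0.0127,"ty":0.0225,"tz":0.0059,"rx":-0.0566,"ry":0,"rz":0.1208,"gripper":1}
    - {"tx":0.0127,"ty":0.0225,"tz":0.0059,"rx":-0.0566,"ry":0,"rz":0.1208,"gripper":1}
    - {"tx":0.0127,"ty":0.0225,"tz":0.0059,"rx":-0.0566,"ry":0,"rz":0.1208,"gripper":1}
    - {"tx":0.0127,"ty":0.0225,"tz":0.0059,"rx":-0.0566,"ry":0,"rz":0.1208,"gripper":1}
    - {"tx":0.0127,"ty":0.0225,"tz":0.0059,"rx":-0.0566,"ry":0,"rz":0.1208,"gripper":1}
    - {"tx":0.0127,"ty":0.0225,"tz":0.0059,"rx":-0.0566,"ry":0,"rz":0.1208,"gripper":1}
    - {"tx":0.0127,"ty":0.0225,"tz":0.0059,"rx":-0.0566,"ry":0,"rz":0.1208,"gripper":1}
    - {"tx":0.0127,"ty":0.0225,"tz":0.0059,"rx":-0.0566,"ry":0,"rz":0.1208,"gripper":1}
    - {"tx":0.0127,"ty":0.0225,"tz":0.0059,"rx":-0.0566,"ry":0,"rz":0.1208,"gripper":1}

```text
time_s: 19.08
ee_pos: [378.8, 103.1, 100.7]
ee_rot: [180.0, -25.0, -143.2]
force: [-0.4, 0.5, -1.6]
gripper_width: 19.7
gripper_force: 60.0
```

Call:
send_rows:
  motion:
    - {"tx":0.0063,"ty":0.0112,"tz":0.003,"rx":-0.0283,"ry":0,"rz":0.0604,"gripper":1}
    - {"tx":-0.0003,"ty":0.0034,"tz":0,"rx":-0.0604,"ry":0,"rz":0.1295,"gripper":1}
    - {"tx":-0.0003,"ty":0.0034,"tz":0,"rx":-0.0604,"ry":0,"rz":0.1295,"gripper":1}
    - {"tx":-0.0003,"ty":0.0034,"tz":0,"rx":-0.0604,"ry":0,"rz":0.1295,"gripper":1}
    - {"tx":-0.0003,"ty":0.0034,"tz":0,"rx":-0.0604,"ry":0,"rz":0.1295,"gripper":1}
    - {"tx":-0.0003,"ty":0.0034,"tz":0,"rx":-0.0604,"ry":0,"rz":0.1295,"gripper":1}
    - {"tx":-0.0003,"ty":0.0034,"tz":0,"rx":-0.0604,"ry":0,"rz":0.1295,"gripper":1}
    - {"tx":-0.0003,"ty":0.0034,"tz":0,"rx":-0.0604,"ry":0,"rz":0.1295,"gripper":1}
    - {"tx":-0.0003,"ty":0.0034,"tz":0,"rx":-0.0604,"ry":0,"rz":0.1295,"gripper":1}
    - {"tx":-0.0003,"ty":0.0034,"tz":0,"rx":-0.0604,"ry":0,"rz":0.1295,"gripper":1}
    - {"tx":-0.0003,"ty":0.0034,"tz":0,"rx":-0.0604,"ry":0,"rz":0.1295,"gripper":1}
    - {"tx":-0.0003,"ty":0.0034,"tz":0,"rx":-0.0604,"ry":0,"rz":0.1295,"gripper":1}

```text
time_s: 20.58
ee_pos: [370.7, 123.5, 100.0]
ee_rot: [179.9, -25.0, 167.7]
force: [-1.0, 0.2, -2.8]
gripper_width: 19.7
gripper_force: 60.0
```

```bash
python3 - <<'E'
from h import *
np.set_printoptions(suppress=True,precision=4)
s=env.state();print(s["time_s"],s["ee_pos"],s["ee_rot"],s["force"],s["torque"],s["qpos"])
A=cur();A=plan(A,tgt((385,140,118),-82.4,1,25),16);plan(A,tgt((535,140,118),-82.4,1,25),8)
E
```

```text
20.575 [370.6899 123.5106 100.0302] [179.949  -24.9634 167.7198] [-1.0173  0.2267 -2.8438] [-0.0513 -0.1285  0.0466] [  9.0896  21.2348 108.8102   9.2758  73.5811 -73.1092]
 16 rows of t [0.001  0.0035 0.0003] r [-0.0616  0.      0.1324]
 8 rows of t [-0.0045  0.0372 -0.0021] r [ 0.  0. -0.]
```

Call:
send_rows:
  motion:
    - {"tx":0.001,"ty":0.0035,"tz":0.0003,"rx":-0.0616,"ry":0,"rz":0.1324,"gripper":1}
    - {"tx":0.001,"ty":0.0035,"tz":0.0003,"rx":-0.0616,"ry":0,"rz":0.1324,"gripper":1}
    - {"tx":0.001,"ty":0.0035,"tz":0.0003,"rx":-0.0616,"ry":0,"rz":0.1324,"gripper":1}
    - {"tx":0.001,"ty":0.0035,"tz":0.0003,"rx":-0.0616,"ry":0,"rz":0.1324,"gripper":1}
    - {"tx":0.001,"ty":0.0035,"tz":0.0003,"rx":-0.0616,"ry":0,"rz":0.1324,"gripper":1}
    - {"tx":0.001,"ty":0.0035,"tz":0.0003,"rx":-0.0616,"ry":0,"rz":0.1324,"gripper":1}
    - {"tx":0.001,"ty":0.0035,"tz":0.0003,"rx":-0.0616,"ry":0,"rz":0.1324,"gripper":1}
    - {"tx":0.001,"ty":0.0035,"tz":0.0003,"rx":-0.0616,"ry":0,"rz":0.1324,"gripper":1}
    - {"tx":0.001,"ty":0.0035,"tz":0.0003,"rx":-0.0616,"ry":0,"rz":0.1324,"gripper":1}
    - {"tx":0.001,"ty":0.0035,"tz":0.0003,"rx":-0.0616,"ry":0,"rz":0.1324,"gripper":1}
    - {"tx":0.001,"ty":0.0035,"tz":0.0003,"rx":-0.0616,"ry":0,"rz":0.1324,"gripper":1}
    - {"tx":0.001,"ty":0.0035,"tz":0.0003,"rx":-0.0616,"ry":0,"rz":0.1324,"gripper":1}

```text
time_s: 22.08
ee_pos: [377.8, 143.3, 101.0]
ee_rot: [180.0, -25.0, 115.1]
force: [-0.3, 0.4, -2.3]
gripper_width: 19.7
gripper_force: 60.0
```

Call:
send_rows:
  motion:
    - {"tx":0.001,"ty":0.0035,"tz":0.0003,"rx":-0.0616,"ry":0,"rz":0.1324,"gripper":1}
    - {"tx":0.001,"ty":0.0035,"tz":0.0003,"rx":-0.0616,"ry":0,"rz":0.1324,"gripper":1}
    - {"tx":0.001,"ty":0.0035,"tz":0.0003,"rx":-0.0616,"ry":0,"rz":0.1324,"gripper":1}
    - {"tx":0.001,"ty":0.0035,"tz":0.0003,"rx":-0.0616,"ry":0,"rz":0.1324,"gripper":1}
    - {"tx":-0.0045,"ty":0.037,"tz":-0.0021,"rx":0,"ry":0,"rz":0,"gripper":1}
    - {"tx":-0.0045,"ty":0.037,"tz":-0.0021,"rx":0,"ry":0,"rz":0,"gripper":1}
    - {"tx":-0.0045,"ty":0.037,"tz":-0.0021,"rx":0,"ry":0,"rz":0,"gripper":1}
    - {"tx":-0.0045,"ty":0.037,"tz":-0.0021,"rx":0,"ry":0,"rz":0,"gripper":1}
    - {"tx":-0.0045,"ty":0.037,"tz":-0.0021,"rx":0,"ry":0,"rz":0,"gripper":1}
    - {"tx":-0.0045,"ty":0.037,"tz":-0.0021,"rx":0,"ry":0,"rz":0,"gripper":1}
    - {"tx":-0.0045,"ty":0.037,"tz":-0.0021,"rx":0,"ry":0,"rz":0,"gripper":1}
    - {"tx":-0.0045,"ty":0.037,"tz":-0.0021,"rx":0,"ry":0,"rz":0,"gripper":1}

```text
time_s: 23.58
ee_pos: [533.5, 147.8, 101.1]
ee_rot: [-180.0, -25.0, 97.7]
force: [1.2, -1.6, -2.8]
gripper_width: 19.5
gripper_force: 60.0
```

```bash
python3 - <<'E'
from h import *
np.set_printoptions(suppress=True,precision=4)
s=env.state();print(s["time_s"],s["ee_pos"],s["ee_rot"],s["force"],s["torque"],s["qpos"])
T=cur();G=T[:3,3]-T[:3,2]*18.8;print("grasp",G)
c,f=find("top",*BLUE,97,(560,-50),150);c2,f2=find("side",*BLUE,97,(560,-50),150)
find("top",*GREEN,0,(610,-268),60);find("side",*GREEN,0,(610,-268),60)
find("top",*ORANGE,128,(540,60),150,40)
a=f["frame"][110:275,240:460,::-1];b=f2["frame"][150:360,180:460,::-1]
cv2.imwrite("pics/g.png",np.vstack([cv2.resize(a,(400,300),interpolation=2),cv2.resize(b,(400,300),interpolation=2)]) if 0 else np.hstack([cv2.resize(a,(400,300),interpolation=2),cv2.resize(b,(400,300),interpolation=2)]))
cv2.imwrite("top3.png",f["frame"][:,:,::-1]);cv2.imwrite("side3.png",f2["frame"][:,:,::-1])
E
```

```text
23.575 [533.4619 147.8276 101.1469] [-179.9652  -25.0067   97.7449] [ 1.2354 -1.57   -2.8055] [-0.2451  0.0429  0.0054] [ -0.4398  23.851  104.081   29.0815  59.3922 -24.8449]
grasp [534.5442 139.9544 118.1845]
side [559.5082 -71.4834] [107.2313  96.2828] 11.203455 cen 556.7088103021074 -69.4234062056692
top [ 616.3065 -289.1643] [66.0683 77.8303] -77.692566 cen 616.4288546151522 -289.1604929513226
side [ 617.3325 -276.6143] [ 64.8813 106.7412] -77.911354 cen 617.2540971974552 -276.70582999717766
top [523.9741 191.5766] [21.3517 96.5715] -81.97984 cen 523.7450407341669 192.9775797776433
```

View pics/g.png

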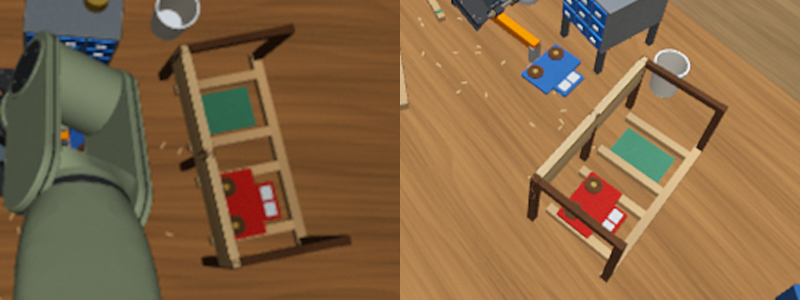

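The crops show the car sitting squarely on the blade outside the rack mouth. The side camera sees both the car and the full card, so I'll take the relative move from that view alone.

```bash
python3 - <<'E'
from h import *
np.set_printoptions(suppress=True,precision=2)
d=np.load("side.npz");cs=(d["K"],d["R"],d["t"]);d=np.load("top.npz");ct=(d["K"],d["R"],d["t"])
def cont(img,rng,box=None,k=2):
    hs=cv2.cvtColor(cv2.imread(img),cv2.COLOR_BGR2HSV);m=cv2.inRange(hs,np.array(rng[0]),np.array(rng[1]));m=cv2.morphologyEx(m,cv2.MORPH_OPEN,np.ones((k,k)));return m
def near(m,c,z,p,rad=60):
    best=None
    for k in cv2.findContours(m,0,cv2.CHAIN_APPROX_NONE)[0]:
        P=ray(c,k[:,0,:],z)[:,:2].astype(np.float32)
        if len(P)>30 and np.linalg.norm(P.mean(0)-p)<rad and (best is None or len(P)>len(best)):best=P
    return best
def edges(P,name):
    r=cv2.minAreaRect(P);c=np.array(r[0]);b=cv2.boxPoints(r);e0=b[1]-b[0];e1=b[2]-b[1];out=[]
    for e in(e0,e1):
        L=np.linalg.norm(e);u=e/L;n=np.array([-u[1],u[0]]);q=(P-c);w=np.ptp(q@n)/2
        for sg in(1,-1):
            k=(np.abs(q@n-sg*w)<4)&(np.abs(q@u)<L/2-8)
            if k.sum()>8:
                v=cv2.fitLine(P[k],cv2.DIST_HUBER,0,.01,.01).ravel();a=np.degrees(np.arctan2(v[1],v[0]));out.append((round(float(L)),int(k.sum()),round(float(a),1)))
    print(name,c,np.array(r[1]),r[2],out)
edges(near(cont("side3.png",GREEN),cs,0,(617,-277)),"card side")
edges(near(cont("top3.png",GREEN),ct,0,(616,-289)),"card top")
T=cur();print(T[:3,3])
P=near(cont("side3.png",BLUE),cs,85.5,(560,-60),100);edges(P,"car side z85.5")
edges(cv2.convexHull(P)[:,0],"hull")
# light wood lines via LSD
for img,c,zs in(("side3.png",cs,(16,160)),("top3.png",ct,(16,160))):
    g=cv2.imread(img,0);ls=cv2.createLineSegmentDetector().detect(g)[0][:,0]
    for z in zs:
        for l in ls:
            A,B=ray(c,[l[:2],l[2:]],z)[:,:2];v=B-A;L=np.linalg.norm(v);a=(np.degrees(np.arctan2(v[1],v[0]))+180)%180;M=(A+B)/2
            lo,hi=(40,190) if z==16 else (150,500)
            if lo<L<hi and 420<M[0]<720 and -380<M[1]<-150 and (abs(a-101)<5 if z==16 else abs(a-11)<5): print(img,z,"L%.0f ang %.1f mid"%(L,a),M)
E
```

```text
card side [ 617.33 -276.6 ] [ 64.88 106.71] 12.088655471801758 [(107, 27, -77.9), (107, 28, -77.9), (65, 11, 11.4), (65, 13, 11.5)]
card top [ 616.31 -289.16] [66.07 77.83] 12.307440757751465 [(78, 19, -77.8), (78, 19, -76.9), (66, 16, 11.4), (66, 15, 13.0)]
[531.88 147.93 101.07]
car side z85.5 [565.73 -65.46] [108.66  97.57] 11.20345401763916 [(98, 12, -78.3), (98, 16, -79.6), (109, 14, 11.5), (109, 14, 11.3)]
hull [565.73 -65.46] [108.66  97.57] 11.20345401763916 []
side3.png 16 L71 ang 99.5 mid [ 428.39 -335.39]
side3.png 16 L49 ang 102.8 mid [ 510.98 -343.62]
side3.png 16 L134 ang 102.1 mid [ 657.18 -263.56]
side3.png 16 L137 ang 102.2 mid [ 559.97 -287.  ]
side3.png 16 L137 ang 101.9 mid [ 575.71 -282.45]
side3.png 16 L48 ang 102.0 mid [ 526.37 -339.88]
side3.png 16 L134 ang 102.1 mid [ 673.23 -261.38]
side3.png 16 L62 ang 104.6 mid [ 512.65 -278.19]
side3.png 16 L126 ang 102.2 mid [ 646.52 -265.89]
side3.png 16 L74 ang 102.2 mid [ 429.98 -299.83]
side3.png 16 L130 ang 102.5 mid [ 549.14 -284.77]
side3.png 160 L155 ang 11.6 mid [ 448.51 -217.35]
side3.png 160 L157 ang 11.7 mid [ 606.61 -183.4 ]
top3.png 16 L92 ang 101.3 mid [ 663.05 -282.15]
top3.png 16 L49 ang 97.4 mid [ 429.69 -361.95]
top3.png 16 L96 ang 101.9 mid [ 564.94 -303.9 ]
top3.png 16 L70 ang 99.8 mid [ 525.4  -329.19]
top3.png 16 L40 ang 103.6 mid [ 512.37 -344.29]
top3.png 16 L95 ang 101.3 mid [ 580.54 -300.19]
top3.png 16 L89 ang 101.6 mid [ 677.76 -280.12]
top3.png 160 L156 ang 11.8 mid [ 606.14 -181.45]
top3.png 160 L156 ang 12.2 mid [ 434.21 -218.1 ]
top3.png 160 L252 ang 12.0 mid [ 533.74 -315.17]
```

```bash
python3 - <<'E'
from h import *;from kin import ik
np.set_printoptions(suppress=True,precision=4)
for _ in range(2): c,f=find("side",*BLUE,85.5,(565,-65),60)
T=cur();G=T[:3,3]-T[:3,2]*18.8;print("tcp",T[:3,3],"grasp",G,env.state()["ee_rot"])
E
```

```text
side [561.1318 -66.3402] [108.2057  97.5101] 11.203446 cen 558.0539262774538 -63.88755288316427
side [561.1318 -66.3402] [108.2057  97.5101] 11.203446 cen 557.9737432542513 -63.717175811072885
tcp [531.9897 147.9639 101.3218] grasp [533.0802 140.0856 118.3566] [-179.9446  -25.0272   97.75  ]
```

```bash
python3 - <<'E'
from h import *;from kin import ik
np.set_printoptions(suppress=True,precision=4)
hd=-81.75;u=np.array([.2079,-.9781]);Gf=np.array([587.45,-70.4]);zr=28.6+17.04
q=[0,24,104,29,59,-25]
A=cur()
for n,back,L in((8,217,26),(16,0,26),(12,0,4)):
    B=tgt([*(Gf-back*u),zr+L],hd,1,25);q,e=ik(B,q);print(q,e,B[:3,3]);A=plan(A,B,n)
E
```

```text
[ -0.222   27.8001 105.6309  30.8088  54.7003 -28.3466] 3.410605131648481e-13 [541.1956 149.7107  54.6014]
 8 rows of t [-0.0048  0.0023  0.0106] r [ 0.0007 -0.0001 -0.0019]
[-19.5247  33.3871  94.4361  24.0811  66.4087 -40.3027] 1.2789769243681803e-13 [586.3099 -62.537   54.6014]
 16 rows of t [-0.0245  0.0018 -0.0114] r [-0.  0. -0.]
[-19.5247  34.8431  95.5057  24.5605  64.1072 -41.4479] 1.5631940186722204e-13 [586.3099 -62.537   32.6014]
 12 rows of t [-0.0015 -0.      0.0033] r [-0.  0. -0.]
```

Call:
send_rows:
  motion:
    - {"tx":-0.0048,"ty":0.0023,"tz":0.0106,"rx":0.0007,"ry":0,"rz":-0.0019,"gripper":1}
    - {"tx":-0.0048,"ty":0.0023,"tz":0.0106,"rx":0.0007,"ry":0,"rz":-0.0019,"gripper":1}
    - {"tx":-0.0048,"ty":0.0023,"tz":0.0106,"rx":0.0007,"ry":0,"rz":-0.0019,"gripper":1}
    - {"tx":-0.0048,"ty":0.0023,"tz":0.0106,"rx":0.0007,"ry":0,"rz":-0.0019,"gripper":1}
    - {"tx":-0.0048,"ty":0.0023,"tz":0.0106,"rx":0.0007,"ry":0,"rz":-0.0019,"gripper":1}
    - {"tx":-0.0048,"ty":0.0023,"tz":0.0106,"rx":0.0007,"ry":0,"rz":-0.0019,"gripper":1}
    - {"tx":-0.0048,"ty":0.0023,"tz":0.0106,"rx":0.0007,"ry":0,"rz":-0.0019,"gripper":1}
    - {"tx":-0.0048,"ty":0.0023,"tz":0.0106,"rx":0.0007,"ry":0,"rz":-0.0019,"gripper":1}
    - {"tx":0,"ty":0,"tz":0,"rx":0,"ry":0,"rz":0,"gripper":1}
    - {"tx":0,"ty":0,"tz":0,"rx":0,"ry":0,"rz":0,"gripper":1}

```text
time_s: 25.18
ee_pos: [542.2, 149.8, 55.0]
ee_rot: [179.9, -25.0, 98.3]
force: [-0.0, -0.1, -3.5]
gripper_width: 19.6
gripper_force: 60.0
```

```bash
python3 - <<'E'
from h import *
np.set_printoptions(suppress=True,precision=4)
s=env.state();print(s["time_s"],s["ee_pos"],s["ee_rot"],s["torque"])
find("side",*BLUE,39,(570,-64),60)
c,f=find("side",*ORANGE,83,(560,60),130,20)
hd=-81.75;u=np.array([.2079,-.9781]);Gf=np.array([587.45,-70.4]);zr=28.6+17.04
A=cur();plan(A,tgt([*(Gf),zr+26],hd,1,25),16)
E
```

```text
25.175 [542.2148 149.7793  54.9962] [179.9234 -25.0215  98.2748] [-0.2508 -0.0107  0.0143]
side [573.4438 -63.1943] [108.2972  96.4291] 10.97942 cen 570.3218858153336 -61.12877009574114
side [550.8625  40.1047] [ 30.365  109.6317] -81.59732 cen 551.0982814544541 41.80045465912389
 16 rows of t [-0.0245  0.0016 -0.0114] r [ 0.0002 -0.      0.0001]
```

Call:
send_rows:
  motion:
    - {"tx":-0.0245,"ty":0.0016,"tz":-0.0114,"rx":0,"ry":0,"rz":0,"gripper":1}
    - {"tx":-0.0245,"ty":0.0016,"tz":-0.0114,"rx":0,"ry":0,"rz":0,"gripper":1}
    - {"tx":-0.0245,"ty":0.0016,"tz":-0.0114,"rx":0,"ry":0,"rz":0,"gripper":1}
    - {"tx":-0.0245,"ty":0.0016,"tz":-0.0114,"rx":0,"ry":0,"rz":0,"gripper":1}
    - {"tx":-0.0245,"ty":0.0016,"tz":-0.0114,"rx":0,"ry":0,"rz":0,"gripper":1}
    - {"tx":-0.0245,"ty":0.0016,"tz":-0.0114,"rx":0,"ry":0,"rz":0,"gripper":1}
    - {"tx":-0.0245,"ty":0.0016,"tz":-0.0114,"rx":0,"ry":0,"rz":0,"gripper":1}
    - {"tx":-0.0245,"ty":0.0016,"tz":-0.0114,"rx":0,"ry":0,"rz":0,"gripper":1}

```text
time_s: 26.28
ee_pos: [564.1, 42.9, 54.8]
ee_rot: [179.9, -25.0, 98.3]
force: [-0.7, 0.6, -2.7]
gripper_width: 20.1
gripper_force: 60.0
```

Call:
send_rows:
  motion:
    - {"tx":-0.0245,"ty":0.0016,"tz":-0.0114,"rx":0,"ry":0,"rz":0,"gripper":1}
    - {"tx":-0.0245,"ty":0.0016,"tz":-0.0114,"rx":0,"ry":0,"rz":0,"gripper":1}
    - {"tx":-0.0245,"ty":0.0016,"tz":-0.0114,"rx":0,"ry":0,"rz":0,"gripper":1}
    - {"tx":-0.0245,"ty":0.0016,"tz":-0.0114,"rx":0,"ry":0,"rz":0,"gripper":1}
    - {"tx":-0.0245,"ty":0.0016,"tz":-0.0114,"rx":0,"ry":0,"rz":0,"gripper":1}
    - {"tx":-0.0245,"ty":0.0016,"tz":-0.0114,"rx":0,"ry":0,"rz":0,"gripper":1}
    - {"tx":-0.0245,"ty":0.0016,"tz":-0.0114,"rx":0,"ry":0,"rz":0,"gripper":1}
    - {"tx":-0.0245,"ty":0.0016,"tz":-0.0114,"rx":0,"ry":0,"rz":0,"gripper":1}
    - {"tx":0,"ty":0,"tz":0,"rx":0,"ry":0,"rz":0,"gripper":1}
    - {"tx":0,"ty":0,"tz":0,"rx":0,"ry":0,"rz":0,"gripper":1}

```text
time_s: 27.52
ee_pos: [583.5, -63.8, 53.9]
ee_rot: [-179.8, -25.0, 98.2]
force: [-7.9, -5.2, -3.0]
gripper_width: 19.6
gripper_force: 60.0
```

```bash
python3 - <<'E'
from h import *
np.set_printoptions(suppress=True,precision=4)
s=env.state();print(s["time_s"],s["ee_pos"],s["ee_rot"],s["torque"],s["qpos"])
for n in("side","top"):
    c,f=find(n,*BLUE,39,(617,-277),60);cv2.imwrite(n+"4.png",f["frame"][:,:,::-1])
E
```

```text
27.525 [583.4935 -63.7768  53.9097] [-179.7794  -25.0085   98.2157] [-0.4215  0.4605  0.2119] [-19.6673  33.3469  94.6487  23.9304  66.4596 -40.4049]
side [ 613.7029 -275.433 ] [107.8036  97.3279] 10.994332 cen 609.9536836686157 -273.03970797030905
```

```bash
python3 - <<'E'
from h import *;from kin import ik
np.set_printoptions(suppress=True,precision=4)
d=np.load("side.npz");c=(d["K"],d["R"],d["t"]);hs=cv2.cvtColor(cv2.imread("side4.png"),cv2.COLOR_BGR2HSV)
m=cv2.inRange(hs,*map(np.array,BLUE));k=max([k for k in cv2.findContours(m,0,1)[0] if np.linalg.norm(ray(c,k[:,0].mean(0),39)[0,:2]-(614,-275))<50],key=len)
P=ray(c,k[:,0],39)[:,:2].astype(np.float32);r=cv2.minAreaRect(P);print(r)
b=cv2.boxPoints(r);ctr=np.array(r[0])
for i in range(4):
    A,B=b[i],b[(i+1)%4];e=(B-A);L=np.linalg.norm(e);e/=L;n=np.array([-e[1],e[0]]);q=P-(A+B)/2
    s=(np.abs(q@n)<5)&(np.abs(q@e)<L/2-8);v=cv2.fitLine(P[s],cv2.DIST_HUBER,0,.01,.01).ravel();print(s.sum(),np.degrees(np.arctan2(v[1],v[0])),(A+B)/2-ctr)
car=np.array([613.7,-275.4]);T=cur();G=(T[:3,3]-T[:3,2]*18.8);print(G)
R=Ro.from_euler('z',1,degrees=True).as_matrix()[:2,:2];t=np.array([615.5,-276.6]);Gn=t+R@(G[:2]-car);print(Gn)
plan(T,tgt([*Gn,28.6+17+26],-80.8,1,25),3)
plan(tgt([*Gn,28.6+17+26],-80.8,1,25),tgt([*Gn,28.6+17+4],-80.8,1,25),12)
E
```

```text
((613.94287109375, -271.71722412109375), (108.60847473144531, 97.50674438476562), 10.809136390686035)
19 -78.83468 [-53.3408 -10.1841]
30 12.375061 [  9.1431 -47.8884]
15 -78.19003 [53.3408 10.1841]
21 10.789426 [-9.1431 47.8884]
[584.6961 -71.6113  70.9038]
[582.9439 -73.3485]
 3 rows of t [-0.0007 -0.0014 -0.0008] r [ 0.0022 -0.0001 -0.0099]
 12 rows of t [-0.0015 -0.      0.0033] r [0. 0. 0.]
```

Call:
send_rows:
  motion:
    - {"tx":0,"ty":-0.0045,"tz":0,"rx":0.0025,"ry":0,"rz":-0.0105,"gripper":1}
    - {"tx":0,"ty":-0.0045,"tz":0,"rx":0.0025,"ry":0,"rz":-0.0105,"gripper":1}
    - {"tx":0,"ty":0,"tz":0,"rx":0,"ry":0,"rz":0,"gripper":1}
    - {"tx":0,"ty":0,"tz":0,"rx":0,"ry":0,"rz":0,"gripper":1}

```text
time_s: 28.12
ee_pos: [581.7, -62.9, 54.8]
ee_rot: [179.7, -25.0, 99.0]
force: [-0.5, 0.2, -3.0]
gripper_width: 19.9
gripper_force: 60.0
```

```bash
python3 - <<'E'
from h import *
np.set_printoptions(suppress=True,precision=2)
s=env.state();print(s["time_s"],s["ee_pos"],s["ee_rot"],s["torque"],s["force"])
find("side",*BLUE,39,(617,-277),60)
T=cur();print("grasp",T[:3,3]-T[:3,2]*18.8)
E
```

```text
28.125 [581.71 -62.95  54.8 ] [179.75 -25.    98.99] [-0.25  0.04  0.04] [-0.49  0.22 -3.04]
side [ 614.77 -274.13] [108.63  97.29] 11.6705065 cen 611.2813834389204 -271.15457602209
grasp [582.81 -70.83  71.78]
```

Call:
send_rows:
  motion:
    - {"tx":-0.0035,"ty":0.002,"tz":-0.0016,"rx":0,"ry":0,"rz":0,"gripper":1}
    - {"tx":-0.0015,"ty":0,"tz":0.0033,"rx":0,"ry":0,"rz":0,"gripper":1}
    - {"tx":-0.0015,"ty":0,"tz":0.0033,"rx":0,"ry":0,"rz":0,"gripper":1}
    - {"tx":-0.0015,"ty":0,"tz":0.0033,"rx":0,"ry":0,"rz":0,"gripper":1}
    - {"tx":-0.0015,"ty":0,"tz":0.0033,"rx":0,"ry":0,"rz":0,"gripper":1}
    - {"tx":-0.0008,"ty":0,"tz":0.0017,"rx":0,"ry":0,"rz":0,"gripper":1}
    - {"tx":-0.0008,"ty":0,"tz":0.0017,"rx":0,"ry":0,"rz":0,"gripper":1}
    - {"tx":-0.0008,"ty":0,"tz":0.0017,"rx":0,"ry":0,"rz":0,"gripper":1}
    - {"tx":-0.0008,"ty":0,"tz":0.0017,"rx":0,"ry":0,"rz":0,"gripper":1}
    - {"tx":-0.0008,"ty":0,"tz":0.0017,"rx":0,"ry":0,"rz":0,"gripper":1}
    - {"tx":-0.0008,"ty":0,"tz":0.0017,"rx":0,"ry":0,"rz":0,"gripper":1}

```text
time_s: 29.55
ee_pos: [582.7, -64.7, 41.7]
ee_rot: [179.8, -25.0, 99.0]
force: [-0.2, 0.3, -2.1]
gripper_width: 19.9
gripper_force: 60.0
```

Call:
send_rows:
  motion:
    - {"tx":-0.0008,"ty":0,"tz":0.0017,"rx":0,"ry":0,"rz":0,"gripper":1}
    - {"tx":-0.0008,"ty":0,"tz":0.0017,"rx":0,"ry":0,"rz":0,"gripper":1}
    - {"tx":-0.0015,"ty":0,"tz":0.0033,"rx":0,"ry":0,"rz":0,"gripper":1}
    - {"tx":-0.0015,"ty":0,"tz":0.0033,"rx":0,"ry":0,"rz":0,"gripper":1}
    - {"tx":-0.0015,"ty":0,"tz":0.0033,"rx":0,"ry":0,"rz":0,"gripper":1}
    - {"tx":-0.001,"ty":0,"tz":0.002,"rx":0,"ry":0,"rz":0,"gripper":1}
    - {"tx":0,"ty":0,"tz":0,"rx":0,"ry":0,"rz":0,"gripper":1}

```text
time_s: 30.42
ee_pos: [582.6, -64.7, 33.2]
ee_rot: [179.8, -25.0, 99.0]
force: [0.6, 0.1, -1.9]
gripper_width: 19.9
gripper_force: 60.0
```

```bash
python3 - <<'E'
from h import *
np.set_printoptions(suppress=True,precision=4)
s=env.state();print(s["time_s"],s["ee_pos"],s["ee_rot"],s["torque"],s["force"])
find("side",*BLUE,26,(617,-277),60)
A=cur();B=A.copy();u=np.array([.2079,-.9781]);B[:2,3]-=170*u;plan(A,B,12)
E
```

```text
30.425 [582.6424 -64.6615  33.2172] [179.8006 -25.0231  98.9631] [-0.3231 -0.0007 -0.0581] [ 0.5754  0.0536 -1.912 ]
side [ 615.7714 -275.8329] [107.7997  97.7468] 11.849685 cen 612.2800577493907 -272.81509509436574
 12 rows of t [ 0.0256 -0.0015  0.012 ] r [-0. -0.  0.]
```

Call:
send_rows:
  motion:
    - {"tx":-0.0005,"ty":0,"tz":0.0015,"rx":0,"ry":0,"rz":0,"gripper":1}
    - {"tx":0.0128,"ty":-0.0008,"tz":0.006,"rx":0,"ry":0,"rz":0,"gripper":1}
    - {"tx":0.0256,"ty":-0.0015,"tz":0.012,"rx":0,"ry":0,"rz":0,"gripper":1}
    - {"tx":0,"ty":0,"tz":0,"rx":0,"ry":0,"rz":0,"gripper":1}

```text
time_s: 30.98
ee_pos: [577.5, -42.3, 32.6]
ee_rot: [179.8, -25.1, 99.0]
force: [0.2, -0.3, -2.2]
gripper_width: 20.0
gripper_force: 60.0
```

```bash
python3 - <<'E'
from h import *
np.set_printoptions(suppress=True,precision=4)
s=env.state();print(s["time_s"],s["ee_pos"],s["ee_rot"],s["torque"],s["force"])
find("side",*BLUE,26,(617,-277),60)
E
```

```text
30.975 [577.5198 -42.324   32.5669] [179.8409 -25.0578  99.0364] [-0.3549  0.0486  0.0364] [ 0.2041 -0.2792 -2.2296]
side [ 615.7232 -275.6032] [107.7996  97.2775] 11.849825 cen 612.0857429489126 -272.56750648505124
```

Call:
send_rows:
  motion:
    - {"tx":0.0256,"ty":-0.0015,"tz":0.012,"rx":0,"ry":0,"rz":0,"gripper":1}
    - {"tx":0.0256,"ty":-0.0015,"tz":0.012,"rx":0,"ry":0,"rz":0,"gripper":1}
    - {"tx":0.0256,"ty":-0.0015,"tz":0.012,"rx":0,"ry":0,"rz":0,"gripper":1}
    - {"tx":0.0256,"ty":-0.0015,"tz":0.012,"rx":0,"ry":0,"rz":0,"gripper":1}
    - {"tx":0.0256,"ty":-0.0015,"tz":0.012,"rx":0,"ry":0,"rz":0,"gripper":1}
    - {"tx":0.0256,"ty":-0.0015,"tz":0.012,"rx":0,"ry":0,"rz":0,"gripper":1}
    - {"tx":0.0256,"ty":-0.0015,"tz":0.012,"rx":0,"ry":0,"rz":0,"gripper":1}
    - {"tx":0.0256,"ty":-0.0015,"tz":0.012,"rx":0,"ry":0,"rz":0,"gripper":1}
    - {"tx":0.0256,"ty":-0.0015,"tz":0.012,"rx":0,"ry":0,"rz":0,"gripper":1}
    - {"tx":0.0256,"ty":-0.0015,"tz":0.012,"rx":0,"ry":0,"rz":0,"gripper":1}
    - {"tx":0.0256,"ty":-0.0015,"tz":0.012,"rx":0,"ry":0,"rz":0,"gripper":1}
    - {"tx":0.0256,"ty":-0.0015,"tz":0.012,"rx":0,"ry":0,"rz":0,"gripper":1}

```text
time_s: 32.52
ee_pos: [543.0, 123.3, 32.2]
ee_rot: [179.8, -25.0, 99.0]
force: [-0.8, -0.0, -1.1]
gripper_width: 19.6
gripper_force: 60.0
```

```bash
python3 - <<'E'
from h import *
np.set_printoptions(suppress=True,precision=4)
s=env.state();print(s["time_s"],s["ee_pos"],s["ee_rot"],s["torque"],s["force"])
find("side",*BLUE,26,(617,-277),60)
A=cur();B=A.copy();B[:3,3]=[440,118,35];plan(A,B,8);C=B.copy();C[2,3]=28.4;plan(B,C,4)
E
```

```text
32.525 [543.0194 123.3469  32.2147] [179.7847 -25.0178  98.9689] [-0.3529 -0.0107  0.0337] [-0.8126 -0.0225 -1.1134]
side [ 615.7714 -275.8329] [107.7997  97.7468] 11.849685 cen 612.0797734321125 -272.6017936430922
 8 rows of t [ 0.0024 -0.0255  0.0003] r [-0.  0.  0.]
 4 rows of t [-0.0014 -0.      0.003 ] r [-0.  0.  0.]
```

Call:
send_rows:
  motion:
    - {"tx":0.0024,"ty":-0.0255,"tz":0,"rx":0,"ry":0,"rz":0,"gripper":1}
    - {"tx":0.0024,"ty":-0.0255,"tz":0,"rx":0,"ry":0,"rz":0,"gripper":1}
    - {"tx":0.0024,"ty":-0.0255,"tz":0,"rx":0,"ry":0,"rz":0,"gripper":1}
    - {"tx":0.0024,"ty":-0.0255,"tz":0,"rx":0,"ry":0,"rz":0,"gripper":1}
    - {"tx":0.0024,"ty":-0.0255,"tz":0,"rx":0,"ry":0,"rz":0,"gripper":1}
    - {"tx":0.0024,"ty":-0.0255,"tz":0,"rx":0,"ry":0,"rz":0,"gripper":1}
    - {"tx":0.0024,"ty":-0.0255,"tz":0,"rx":0,"ry":0,"rz":0,"gripper":1}
    - {"tx":0.0024,"ty":-0.0255,"tz":0,"rx":0,"ry":0,"rz":0,"gripper":1}
    - {"tx":0,"ty":0,"tz":0,"rx":0,"ry":0,"rz":0,"gripper":1}
    - {"tx":-0.0015,"ty":0,"tz":0.003,"rx":0,"ry":0,"rz":0,"gripper":1}
    - {"tx":-0.0015,"ty":0,"tz":0.003,"rx":0,"ry":0,"rz":0,"gripper":1}
    - {"tx":0,"ty":0,"tz":0,"rx":0,"ry":0,"rz":0,"gripper":1}

```text
time_s: 34.08
ee_pos: [441.3, 115.2, 32.3]
ee_rot: [179.8, -25.0, 99.0]
force: [1.2, 0.1, -2.5]
gripper_width: 19.8
gripper_force: 60.0
```

Call:
send_rows:
  motion:
    - {"tx":-0.0015,"ty":0,"tz":0.003,"rx":0,"ry":0,"rz":0,"gripper":1}
    - {"tx":0,"ty":0,"tz":0,"rx":0,"ry":0,"rz":0,"gripper":1}
    - {"tx":0,"ty":0,"tz":0,"rx":0,"ry":0,"rz":0,"gripper":-1}
    - {"tx":0,"ty":0,"tz":0,"rx":0,"ry":0,"rz":0,"gripper":-1}
    - {"tx":0,"ty":0,"tz":0,"rx":0,"ry":0,"rz":0,"gripper":-1}
    - {"tx":0,"ty":0,"tz":0,"rx":0,"ry":0,"rz":0,"gripper":-1}
    - {"tx":0,"ty":0,"tz":0,"rx":0,"ry":0,"rz":0,"gripper":-1}
    - {"tx":0,"ty":0,"tz":-0.03,"rx":0,"ry":0,"rz":0,"gripper":-1}
    - {"tx":0,"ty":0,"tz":-0.08,"rx":0,"ry":0,"rz":0,"gripper":-1}
    - {"tx":0.04,"ty":0,"tz":-0.08,"rx":0,"ry":0,"rz":0,"gripper":-1}
    - {"tx":0.04,"ty":0,"tz":-0.08,"rx":0,"ry":0,"rz":0,"gripper":-1}
    - {"tx":0,"ty":0,"tz":0,"rx":0,"ry":0,"rz":0,"gripper":-1}

```text
time_s: 35.58
ee_pos: [446.1, 93.9, 173.9]
ee_rot: [179.3, -24.9, 99.2]
force: [0.8, 0.1, -0.7]
gripper_width: 90.9
gripper_force: 0.0
```

```bash
python3 - <<'E'
from h import *
np.set_printoptions(suppress=True,precision=1)
s=env.state();print(s["time_s"],s["ee_pos"],s["force"],s["gripper_width"])
find("side",*BLUE,26,(617,-277),60);find("side",*ORANGE,57,(450,50),170,30);find("side",*GREY,3,(470,-80),60,30);find("top",*GREY,3,(470,-80),60,30);find("top",*ORANGE,57,(450,50),170,30)
RED=((0,160,100),(5,255,255));find("top",*RED,26,(456,-304),40)
# movers since the start: compare can, cup, glue patches
for n in("top","side"):
    f=grab(n)[1]["frame"].astype(int);o=np.load(n+".npz");c=(o["K"],o["R"],o["t"])
    for nm,p in(("can",(699,201,50)),("mug",(768,-184,40)),("glue",(362,407,80))):
        x,y=proj(c,[p])[0].astype(int);print(n,nm,np.abs(f-o["im"])[max(0,y-22):y+22,max(0,x-22):x+22].mean())
E
```

```text
35.575 [446.1  93.9 173.9] [ 0.8  0.1 -0.7] 90.92340890695282
side [ 615.8 -275.8] [107.8  97.7] 11.849685 cen 612.3118754558946 -273.12643615688506
side [443.9  77.9] [ 24.2 251.3] -81.10247 cen 444.6949801205657 72.62486894839198
side [473.1 -91.4] [ 62.1 103.7] -81.26579 cen 473.2441677549304 -92.05481560282708
top [432.1 -73.6] [ 44.3 374.4] -10.320816 cen 416.303357875836 -72.57085110908089
top [433.8 148.8] [ 22.1 116.7] -80.957535 cen 433.84072856316317 148.52483363053935
top [ 456.1 -304. ] [107.5  58. ] 10.555909 cen 456.77066937646737 -306.7390541759615
top can 1.6182851239669422
top mug 1.6131198347107438
top glue 1.4461088154269972
side can 46.34900137741047
side mug 6.118801652892562
side glue 6.067320936639119
```

```bash
python3 -c "
from workcell import env
print(env.job_done())"
```

```text
the job is handed in; nothing more can be done
None
```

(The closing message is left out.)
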